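# Open the rod caddy's bifold dust cover and load it

## Robot

A 6-joint arm with a two-finger parallel gripper is mounted at the origin on the work surface. World frame = base frame: x ahead of the robot, y to its left, z up, the work surface at z = 0. Lengths are in m, angles in rad, forces in N, time in s.
With the tool pointing down it reaches from about 0.35 to 0.875 m from the base axis. Payload 4.2 kg.
Tool frame: the origin (TCP) lies midway between the tips of the shut fingers; the grasp point (between the pads) lies 19 mm behind it; z points along the fingers, y is the line along which they close (so a half turn about z gives the same grasp; the last joint's range is limited). The gripper opens to 87 mm and grips with 3 to 60 N. Pads are 19 mm wide; open, the fingers measure 117 mm over their backs; the gripper's body (75 mm by 190 mm) begins 51 mm behind the grasp point.
Start: joints at [-0.911, 0.385, 0.008, 0, -1.194, -0.259], TCP at [0.244, -0.575, 0.223] pointing down, gripper open.
Joint ranges: [-3.14, 3.14], [-1.21, 2.06], [-1.07, 1.41], [-3.16, 2.05], [-2.99, -0.16], [-3.1, 3.1]. Speed limits (rad/s): [2.79, 2.79, 3.14, 3.14, 3.14, 3.14].

## Interface

Orientations are given as a rotation vector (axis times angle).
In Python, from cell import manip gives the robot as it stands. The module is installed in compiled form; this text tells all that it offers.
- The arm moves only by the tool arm_command, never from a script. Its argument "moves" is a list of rows, each a list of 6 numbers: the shift along the world's x, y, z scaled (see below), then the turn, a rotation vector about the world's x, y, z scaled (see below). In form: [[x, y, z, rx, ry, rz], ...]. A call has 1 to 5 rows; each row shifts and turns the commanded pose from where the row before left it; what a row does not reach is not made up. The controller multiplies each number of a shift by 0.03 m and each number of a turn by 0.08 rad. A row lasts 1/12 s, in which the tool goes at most 41.7 mm and 7.16 degrees, less where a joint would pass 70% of its speed; a pose out of reach is approached as far as the arm can. A call with a number of a shift or a turn outside -1 to 1 is refused whole. A call with a gripper value outside its range is refused whole. "claw" is the opening, from 0 (shut) to 1 (fully open), set as the call begins (left out, the last holds). The fingers move at their own pace and stop on an object; "grip_force" is the grip in N (left out, the last holds). Time passes only in rows, so rows that do not move let the fingers close. It gives the time, the measured TCP pose, the force, the opening and the grip force at its end, in the units of the state.
- manip.get_obs(): the state, without advancing time (a new reading comes with each control period).
- manip.get_image(name): name is "side" or "top"; returns a dict with "img" (400x640x3 uint8, red, green, blue), "fx", "fy", "cx", "cy" (pixels), "k1" (the pictures are not rectified: a ray, as slopes to the right and down, at radius r is drawn at 1 + k1 r^2 times it, then the intrinsics apply), "R" (3x3) and "t" (3): a world point X has camera coordinates R X + t. Camera axes: x right, y down, z forward; pixel columns grow to the right and rows downward; lengths in m; the calibration is good to about 2 mm. A picture is of the moment at which its call begins. There is no depth.
- manip.job_done(): hands the job in; it is judged then, once.
Trained networks look in a picture, given as the dict that the camera call returned (one of the last four; its "shot" number tells which), for a name from the list of things; names that differ only in an ending like _2 or _b are one class to them, and where a whole thing is asked for, a point or a joint stands for the part that bears it (a point fixed in the world has none). Each returns a list of dicts, best first, with "conf" (0 to 1); they miss things now and then, are a little off and sometimes report something else, mostly with a low value. They report only what shows in the picture. A call takes as long as a camera call.
- manip.find_in(label, picture): "location" ([x, y, z] in m, in world coordinates, good to about 4 mm: the middle of the surface that is visible of it).
The state is a dict: "t": time; "joint_pos": joint angles; "qd": joint speeds; "effort": joint torques, N m; "position": TCP position; "tcp_rot": TCP orientation; "ft_force": force on the tool from outside, world axes, zero at the start; "ft_torque": the same for the moment, N m; "width": finger opening in m; "grip_force": force on a finger pad.
Only numpy, scipy, OpenCV 4.12 (cv2) and the standard library are available. Lean on these libraries where they do the work, as an engineer would, in place of code of your own. Each camera call takes 0.05 s, during which the arm holds its last target. There are 200 camera calls.

## Task

First clear the two welding magnets that stand at the handle end of the rod caddy, in the way of your hand, into the shallow steel tray. Then push the caddy's bifold dust cover by its handle all the way towards its hinge, so that its two panels stand folded flat against each other, and move every copper rod from the black stand into the caddy, end-down and fully home, one to a cell. Leave the magnets in the tray, the cover folded, and the brush and the grinding disc where they are.

Things in the scene. Friction and masses are not known exactly. Their poses are not given: they have to be found in the camera images.
- caddy: Blue steel rod caddy fixed to the bench: block 120 (its x) x 200 (its y) x 55 mm high, two aluminium side rails on top up to 61 mm. Origin: centre of the underside. Five square cells lie in a row along its y. The bifold cover lies over the top, hinged at the +y end, its free edge with the handle at the -y end
- cell1 (a point): Centre of the mouth of cell 1 of the caddy, at its local y = -75 mm, 55 mm above the bench. Cells are 20 x 20 mm, 45 mm deep (floor 10 mm above the bench), 30 mm apart; axes as the caddy's
- cell2 (a point): Centre of the mouth of cell 2 of the caddy, at its local y = -45 mm, 55 mm above the bench. Cells are 20 x 20 mm, 45 mm deep (floor 10 mm above the bench), 30 mm apart; axes as the caddy's
- cell3 (a point): Centre of the mouth of cell 3 of the caddy, at its local y = -15 mm, 55 mm above the bench. Cells are 20 x 20 mm, 45 mm deep (floor 10 mm above the bench), 30 mm apart; axes as the caddy's
- cell4 (a point): Centre of the mouth of cell 4 of the caddy, at its local y = 15 mm, 55 mm above the bench. Cells are 20 x 20 mm, 45 mm deep (floor 10 mm above the bench), 30 mm apart; axes as the caddy's
- cell5 (a point): Centre of the mouth of cell 5 of the caddy, at its local y = 45 mm, 55 mm above the bench. Cells are 20 x 20 mm, 45 mm deep (floor 10 mm above the bench), 30 mm apart; axes as the caddy's
- cover (a joint): Angle (rad) of the first cover panel above level. Two bare steel panels, each 95 mm long, 5 mm thick: the first hinged to the caddy at local y +95 mm, 61.5 mm high, the second to the first. Pushing the handle to +y raises them like a tent. 0 = shut; 1.57 = end stop, both upright, flat together, top at 157 mm. Friction holds it where left; pushing takes 1 to 6 N
- handle (a point): Centre of the outer (-y) face of the cover's black push handle on the second panel's free edge: upright plate 90 mm wide along the caddy's x, 8 mm thick, 67 to 105 mm above the bench (this point at 86). Moves straight along the caddy's y without turning; local y = 79 mm - 190 mm x cos(cover angle), +79 when folded. Axes as the caddy's
- magnet1: Red A-shaped welding magnet (of no magnetic effect here), 450 g, standing upright: base 80 mm long (its y) x 40 mm thick (its x), 85 mm high; its top is a block 32 mm long x 40 mm thick, from 57 to 85 mm above its underside, to grip across the 40 mm. Origin: centre of the underside
- magnet2: Red A-shaped welding magnet (of no magnetic effect here), 450 g, standing upright: base 80 mm long (its y) x 40 mm thick (its x), 85 mm high; its top is a block 32 mm long x 40 mm thick, from 57 to 85 mm above its underside, to grip across the 40 mm. Origin: centre of the underside
- tray: Shallow bare steel tray fixed to the bench, 200 (its x) x 130 (its y) mm outside, rim 18 mm high, walls and floor 4 to 5 mm thick. Origin: centre of the underside. Both magnets fit side by side along its x
- stand: Loose heavy (2 kg) black plastic stand, 185 (its x) x 80 (its y) x 50 mm high, with five square 16 mm sockets, 40 mm deep (floor 10 mm above the bench), in one row along its x, 34 mm apart. Origin: centre of the underside
- rod1: Copper-coated rod, 13 mm diameter, 150 mm long, 45 g, standing in a socket of the stand with its top at 160 mm (it may lean a little there). Origin: centre of its lower end; z along the rod. Three to five of the five rods are present
- rod2: Copper-coated rod, 13 mm diameter, 150 mm long, 45 g, standing in a socket of the stand with its top at 160 mm (it may lean a little there). Origin: centre of its lower end; z along the rod. Three to five of the five rods are present
- rod3: Copper-coated rod, 13 mm diameter, 150 mm long, 45 g, standing in a socket of the stand with its top at 160 mm (it may lean a little there). Origin: centre of its lower end; z along the rod. Three to five of the five rods are present
- rod4: Copper-coated rod, 13 mm diameter, 150 mm long, 45 g, standing in a socket of the stand with its top at 160 mm (it may lean a little there). Origin: centre of its lower end; z along the rod. Three to five of the five rods are present
- rod5: Copper-coated rod, 13 mm diameter, 150 mm long, 45 g, standing in a socket of the stand with its top at 160 mm (it may lean a little there). Origin: centre of its lower end; z along the rod. Three to five of the five rods are present
- brush: Flat hand brush lying beyond the caddy, a bystander: leave it
- disc: Black grinding disc, 114 mm across, 12 mm thick, lying flat beyond the caddy, a bystander: leave it

How it is judged:
By the outcome, as a careful person would: the job done as asked, in the order asked, and still so for the second after the job is handed in, with the robot touching nothing.
Of rod1, rod2, rod3, rod4, rod5 only 3 to 5 are there at a start; the rules pass over those that are not, and their reading is None.
At some moment in a run one of stand, magnet1, magnet2 may be knocked a few centimetres aside while the robot is not near it.
It also fails if it takes over 210 s, if anything falls off the work surface, if the arm or the gripper's body presses on something with over 40 N, if the wrist force passes 120 N, or if a joint passes its speed limit or range.

## Working session

There is one attempt and no reset: what is moved stays moved. The work goes in short steps, Python scripts to look and compute and a tool call to move; the robot and the scene stay as the last step left them, time stands still between calls to the robot, and variables do not carry over. Pictures are saved under pics/ and viewed, at most 14 in all, crops included, and the job is handed in when it is done.

Besides the shell and the picture viewer there is one more tool, called after "Emit:" as a command line: name --pt "numbers of a row" for each row, then --argument value for the rest. arm_command: Moves the arm, as the interface text tells. Shifts and turns lie within -1 to 1; 1 stands for 0.03 m of shift or 0.08 rad of turn. Its arguments: {"type":"object","properties":{"moves":{"type":"array","items":{"type":"array","items":{"type":"number"}}},"claw":{"type":"number"},"grip_force":{"type":"number"}},"required":["moves"]}

```bash
mkdir -p pics; cat > h.py <<'E'
from cell import manip
import cv2, numpy as np
def shot(name,save=None):
    p=manip.get_image(name)
    if save: cv2.imwrite('pics/'+save,p['img'][:,:,::-1])
    return p
def ray(p,u,v):
    d=np.array([(u-p['cx'])/p['fx'],(v-p['cy'])/p['fy']]); s=d.copy()
    for _ in range(20): s=d/(1+p['k1']*(s@s))
    R=np.array(p['R']);t=np.array(p['t'])
    return -R.T@t, R.T@np.array([s[0],s[1],1])
def onz(p,u,v,z):
    c,d=ray(p,u,v); return c+d*(z-c[2])/d[2]
def proj(p,X):
    c=np.array(p['R'])@np.array(X)+np.array(p['t']); s=c[:2]/c[2]; s=s*(1+p['k1']*(s@s))
    return s[0]*p['fx']+p['cx'], s[1]*p['fy']+p['cy']
E
python3 - <<'E'
from h import *
o=manip.get_obs();print({k:np.round(v,3) for k,v in o.items()})
for n in ['top','side']:
    p=shot(n,n+'0.png');print(n,np.round(ray(p,320,200),3).tolist(),p['fx'],p['k1'])
    for l in ['caddy','cover','handle','magnet1','tray','stand','rod1','brush','disc']:
        print(l,[(np.round(d['location'],3).tolist(),round(d['conf'],2)) for d in manip.find_in(l,p)][:6])
E
```

```text
{'t': np.float64(0.0), 'joint_pos': array([-9.110e-01,  3.860e-01,  7.000e-03, -1.000e-03, -1.194e+00,
       -2.590e-01]), 'qd': array([ 0.001, -0.   ,  0.001, -0.001, -0.002, -0.   ]), 'effort': array([ 1.0000e-03, -3.9066e+01,  1.8740e+01,  4.2200e+00,  1.1000e-02,
       -0.0000e+00]), 'position': array([ 0.244, -0.575,  0.221]), 'tcp_rot': array([ 6.250e-01, -3.078e+00, -3.000e-03]), 'ft_force': array([0.379, 0.294, 0.942]), 'ft_torque': array([ 0.005, -0.01 ,  0.054]), 'grip_force': np.float64(0.0), 'width': np.float64(0.087)}
top [[0.352, 0.017, 1.066], [0.238, -0.02, -0.971]] 376.6607458607063 -0.046907956541295266
caddy [([0.531, 0.082, 0.082], 0.65), ([0.765, 0.15, 0.012], 0.41)]
cover [([0.539, 0.089, 0.081], 0.85), ([0.506, 0.352, 0.125], 0.59), ([0.474, 0.341, 0.122], 0.4)]
handle [([0.544, -0.01, 0.101], 0.57)]
magnet1 [([0.595, -0.07, 0.055], 0.94), ([0.512, -0.066, 0.055], 0.66)]
tray [([0.463, -0.341, 0.002], 0.92)]
stand [([0.504, 0.342, 0.052], 0.6), ([0.477, 0.34, 0.118], 0.6)]
rod1 [([0.535, 0.356, 0.118], 0.59), ([0.509, 0.348, 0.124], 0.55)]
brush [([0.733, -0.107, 0.019], 0.79), ([0.537, 0.08, 0.084], 0.43)]
disc [([0.765, 0.146, 0.006], 0.72)]
side [[0.29, 0.855, 0.698], [0.264, -0.782, -0.565]] 409.82441599508405 -0.02223845567263203
caddy [([0.525, 0.134, 0.072], 0.86)]
cover [([0.54, 0.109, 0.079], 0.94), ([0.736, -0.098, 0.014], 0.56), ([0.507, -0.056, 0.072], 0.23)]
handle [([0.552, -0.002, 0.078], 0.57), ([0.757, 0.151, 0.005], 0.43), ([0.53, 0.139, 0.073], 0.16)]
magnet1 [([0.602, -0.058, 0.079], 0.75), ([0.504, -0.054, 0.07], 0.52)]
tray [([0.474, -0.342, 0.004], 0.91), ([0.467, 0.353, 0.105], 0.29)]
stand [([0.503, 0.381, 0.047], 0.82), ([0.552, -0.005, 0.077], 0.69)]
rod1 [([0.472, 0.355, 0.107], 0.82), ([0.54, 0.366, 0.111], 0.78), ([0.509, 0.358, 0.115], 0.68), ([0.437, 0.351, 0.108], 0.67)]
brush [([0.736, -0.096, 0.009], 0.72)]
disc [([0.757, 0.154, 0.007], 0.78)]
```

```bash
python3 - <<'E'
import cv2
a=cv2.imread('pics/top0.png');b=cv2.imread('pics/side0.png')
cv2.imwrite('pics/top0b.png',cv2.resize(a,(800,500),interpolation=cv2.INTER_CUBIC))
cv2.imwrite('pics/side0b.png',cv2.resize(b,(800,500),interpolation=cv2.INTER_CUBIC))
E
```

```text
(no output)
```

View pics/top0b.png

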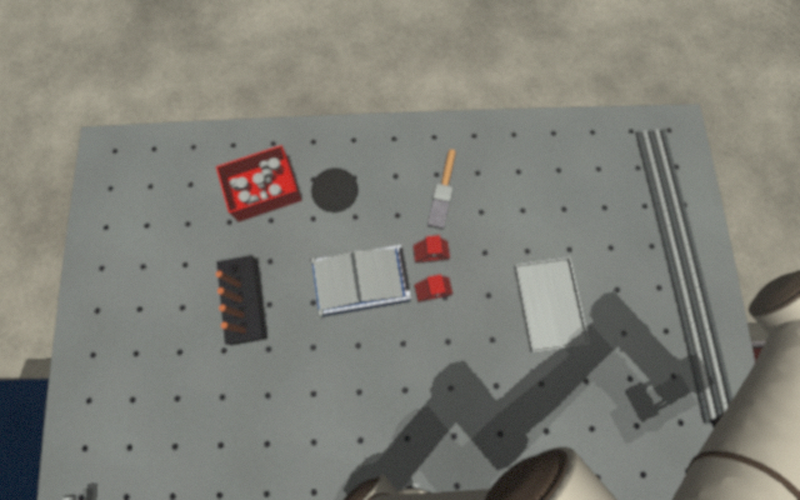

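View pics/side0b.png

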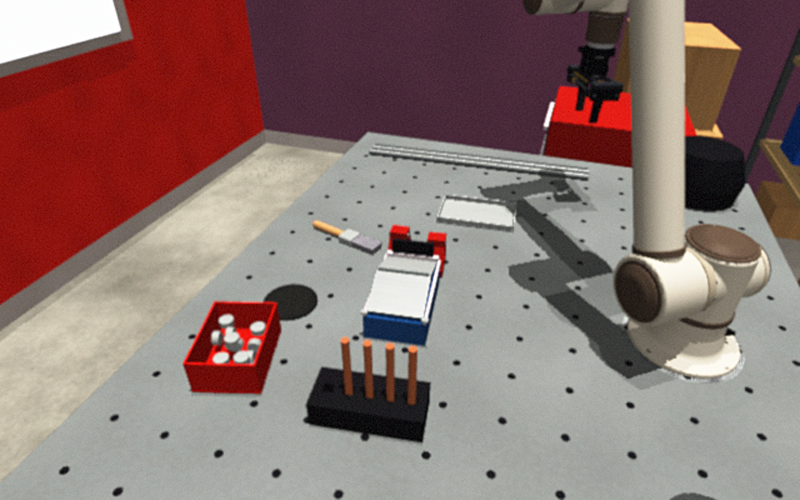

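Top shows the caddy near (360,280), magnets at (432,249) and (433,289), tray (550,305), and a stand with four rods at (241,300). The side view confirms four rods. Next I'll zoom in for the corners.

```bash
python3 - <<'E'
import cv2
a=cv2.imread('pics/top0.png');b=cv2.imread('pics/side0.png')
# top crop origin (160,180) size 200x110 x4 ; (320,180) size 150x110
A=cv2.resize(a[180:290,165:365],None,fx=4,fy=4,interpolation=cv2.INTER_CUBIC)
B=cv2.resize(b[170:350,240:440],None,fx=3.3,fy=3.3,interpolation=cv2.INTER_CUBIC)
C=cv2.resize(a[190:300,325:485],None,fx=5,fy=5,interpolation=cv2.INTER_CUBIC)
cv2.imwrite('pics/cA.png',A);cv2.imwrite('pics/cB.png',B);cv2.imwrite('pics/cC.png',C)
E
```

```text
(no output)
```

View pics/cA.png

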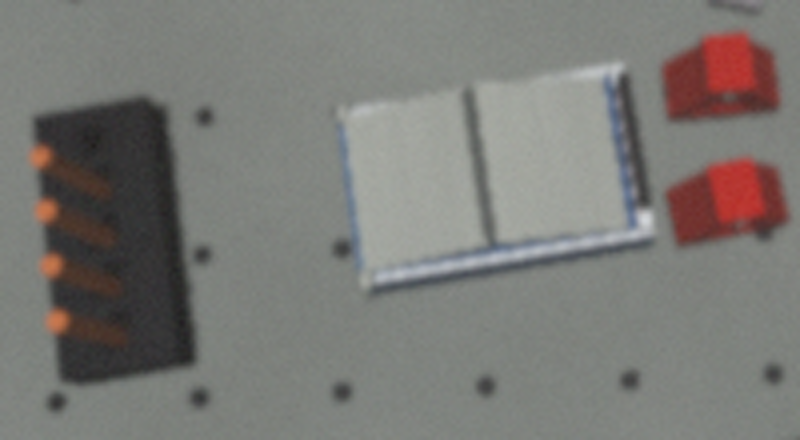

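View pics/cC.png

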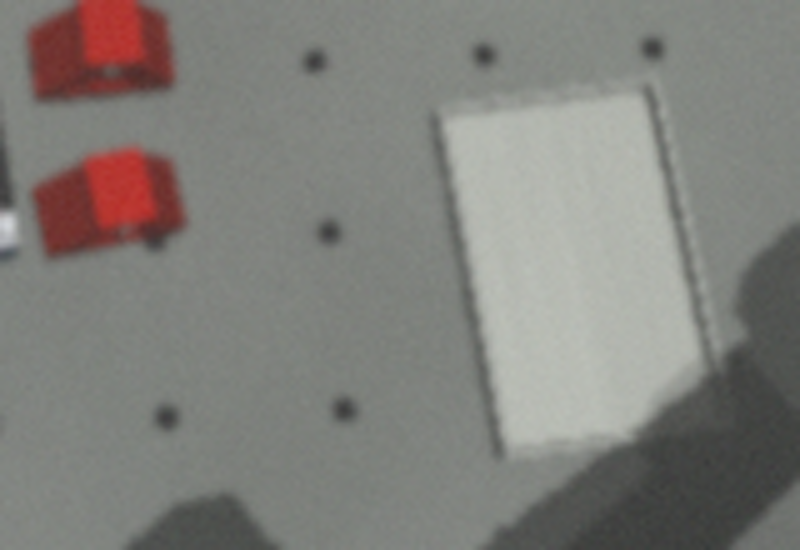

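View pics/cB.png

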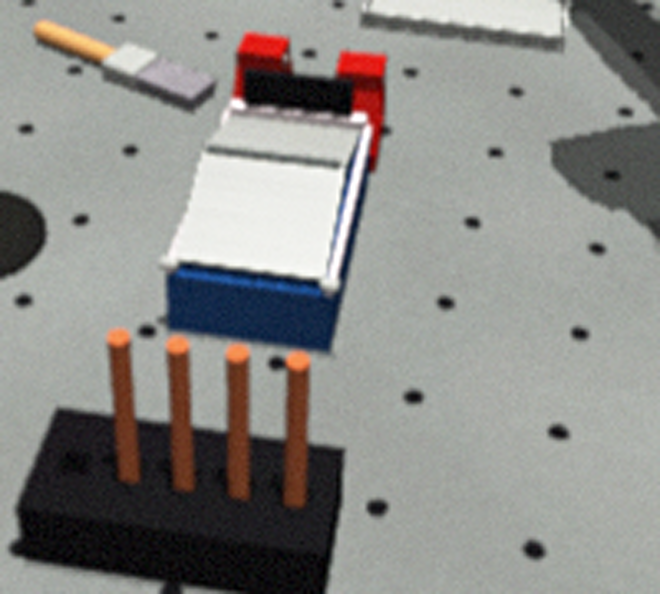

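```bash
cat > fit.py <<'E'
from h import *
from scipy.optimize import least_squares
fA=lambda u,v:(165+u/4,180+v/4); fC=lambda u,v:(325+u/5,190+v/5); fB=lambda u,v:(240+u/3.3,170+v/3.3)
def fit(obs,x0):
    def r(q):
        c,s=np.cos(q[2]),np.sin(q[2]);o=[]
        for p,uv,L in obs:
            X=[q[0]+c*L[0]-s*L[1],q[1]+s*L[0]+c*L[1],L[2]];o+=list(np.subtract(proj(p,X),uv))
        return o
    s=least_squares(r,x0,loss='soft_l1');return s.x,np.round(np.reshape(s.fun if 0 else r(s.x),(-1,2)),1).tolist()
def tri(obs):
    A=np.zeros((3,3));b=np.zeros(3)
    for p,uv in obs:
        c,d=ray(p,*uv);d=d/np.linalg.norm(d);M=np.eye(3)-np.outer(d,d);A+=M;b+=M@c
    return np.linalg.solve(A,b)
E
python3 - <<'E'
from fit import *
T=shot('top');S=shot('side')
def pr(n,f): print(n,np.round(f[0],4),f[1])
pr('caddy',fit([(T,fA(340,112),(.06,.1,.061)),(T,fA(368,290),(-.06,.1,.061)),(T,fA(622,68),(.06,-.1,.061)),(T,fA(652,238),(-.06,-.1,.061)),
 (S,fB(168,265),(.06,.1,.061)),(S,fB(332,290),(-.06,.1,.061)),(S,fB(328,350),(-.06,.1,0)),(S,fB(168,328),(.06,.1,0))],[.53,.09,0]))
m=[(.02,.016,.085),(.02,-.016,.085),(-.02,-.016,.085),(-.02,.016,.085)]
pr('mA',fit([(T,fA(*u),l) for u,l in zip([(705,37),(748,33),(757,88),(712,94)],m)]+[(S,fB(*u),l) for u,l in zip([(243,35),(288,38)],[m[1],m[2]])],[.595,-.07,0]))
pr('mB',fit([(T,fA(*u),l) for u,l in zip([(710,165),(755,158),(768,212),(720,220)],m)]+[(S,fB(*u),l) for u,l in zip([(345,54),(386,56)],[m[1],m[2]])],[.51,-.07,0]))
pr('tray',fit([(T,fC(437,108),(.1,.065,.018)),(T,fC(655,82),(.1,-.065,.018)),(T,fC(500,458),(-.1,.065,.018))],[.46,-.34,0]))
pr('stand',fit([(T,fA(35,118),(.0925,.04,.05)),(T,fA(150,97),(.0925,-.04,.05)),(T,fA(65,383),(-.0925,.04,.05)),(S,fB(55,408),(.0925,-.04,.05)),(S,fB(20,512),(.0925,.04,.05)),(S,fB(330,538),(-.0925,.04,.05)),(S,fB(343,450),(-.0925,-.04,.05))],[.5,.35,0]))
for a,b in zip([(41,157),(47,211),(52,265),(58,322)],[(119,338),(178,345),(238,353),(298,361)]):
    print('rod',np.round(tri([(T,fA(*a)),(S,fB(*b))]),4), np.round(onz(T,*fA(*a),.16),4))
E
```

```text
caddy [0.5375 0.0854 0.1132] [[-0.8, -0.5], [-2.7, -1.6], [0.8, -0.4], [0.4, -0.1], [-0.3, -0.2], [0.7, -0.2], [1.1, 0.8], [0.6, -0.2]]
mA [ 0.6027 -0.0763  0.1117] [[-1.2, -0.1], [-0.2, -0.8], [0.1, -0.4], [-0.4, -0.1], [1.3, -1.7], [1.4, -1.0]]
mB [ 0.516  -0.0766  0.136 ] [[-0.6, -0.4], [0.0, -0.7], [-0.2, 0.5], [-0.2, 0.7], [-0.6, -2.2], [1.2, -1.3]]
tray [ 0.4706 -0.3376  0.0773] [[-0.3, -0.3], [0.4, -0.4], [-0.1, 0.7]]
stand [0.508  0.3521 0.1772] [[-1.4, -0.3], [-1.9, -1.1], [0.1, -0.4], [0.4, -0.4], [-0.3, -1.4], [0.6, 2.8], [0.9, -2.9]]
rod [0.542  0.3583 0.1573] [0.5405 0.357  0.16  ]
rod [0.5083 0.353  0.1576] [0.5067 0.3518 0.16  ]
rod [0.4747 0.3482 0.1579] [0.4736 0.3473 0.16  ]
rod [0.4408 0.3433 0.1578] [0.4391 0.3422 0.16  ]
```

Emit:
arm_command --pt "0.7 0.98 0 0 0 1" --pt "0.7 0.98 0 0 0 1" --pt "0.7 0.98 0 0 0 1" --pt "0.7 0.98 0 0 0 1" --pt "0.7 0.98 0 0 0 1" --claw 1 --grip_force 40

```text
t: 1.52
position: [0.3495, -0.4271, 0.2227]
tcp_rot: [-1.23, 2.891, -0.0]
ft_force: [0.4, 0.1, -0.0]
width: 0.0872
grip_force: 0.0
```

Emit:
arm_command --pt "0.7 0.98 0 0 0 1" --pt "0.7 0.98 0 0 0 1" --pt "0.7 0.98 0 0 0 1" --pt "0.7 0.98 0 0 0 1" --pt "0.7 0.98 0 0 0 1"

```text
t: 1.93
position: [0.4547, -0.2798, 0.2229]
tcp_rot: [-1.78, 2.588, -0.001]
ft_force: [0.8, -0.1, -0.5]
width: 0.0867
grip_force: 0.0
```

Emit:
arm_command --pt "0.7 0.98 0 0 0 1" --pt "0.7 0.98 0 0 0 1" --pt "0.7 0.98 0 0 0 1" --pt "0.7 0.98 0 0 0 1" --pt "0.7 0.98 0 0 0 1"

```text
t: 2.35
position: [0.5597, -0.1328, 0.2228]
tcp_rot: [-2.259, 2.183, -0.001]
ft_force: [1.0, 0.3, 0.4]
width: 0.0872
grip_force: 0.0
```

Emit:
arm_command --pt "0.7 0.98 0 0 0 1" --pt "0.7 0.9 0 0 0 0" --pt "0 0 0 0 0 0"

```text
t: 2.6
position: [0.6042, -0.0738, 0.222]
tcp_rot: [-2.345, 2.089, -0.002]
ft_force: [-0.3, -1.3, -0.2]
width: 0.0867
grip_force: 0.0
```

Emit:
arm_command --pt "0 -0.1 -1 0 0 0" --pt "0 0 -1 0 0 0" --pt "0 0 -1 0 0 0" --pt "0 0 -1 0 0 0" --pt "0 0 -1 0 0 0"

```text
t: 3.02
position: [0.6007, -0.0813, 0.0715]
tcp_rot: [-2.34, 2.096, -0.001]
ft_force: [0.4, -0.7, 0.1]
width: 0.0869
grip_force: 0.0
```

Emit:
arm_command --pt "0 0 -0.57 0 0 0" --pt "0 0 0 0 0 0"

```text
t: 3.18
position: [0.5974, -0.0815, 0.0509]
tcp_rot: [2.334, -2.093, -0.011]
ft_force: [0.0, -0.9, 0.2]
width: 0.0867
grip_force: 0.0
```

Emit:
arm_command --pt "0 0 0 0 0 0" --pt "0 0 0 0 0 0" --pt "0 0 0 0 0 0" --pt "0 0 0 0 0 0" --pt "0 0 0 0 0 0" --claw 0

```text
t: 3.6
position: [0.6016, -0.081, 0.0569]
tcp_rot: [-2.339, 2.095, -0.003]
ft_force: [-0.1, -0.1, 0.2]
width: 0.0615
grip_force: 0.0
```

Emit:
arm_command --pt "0 0 0 0 0 0" --pt "0 0 0 0 0 0" --pt "0 0 0 0 0 0"

```text
t: 3.85
position: [0.6022, -0.0809, 0.0563]
tcp_rot: [-2.339, 2.094, -0.004]
ft_force: [2.6, 0.3, 1.7]
width: 0.0417
grip_force: 1.1
```

Emit:
arm_command --pt "0 0 0 0 0 0" --pt "0 0 0 0 0 0" --pt "0 0 0 0 0 0"

```text
t: 4.1
position: [0.6021, -0.081, 0.0562]
tcp_rot: [-2.34, 2.094, -0.003]
ft_force: [2.4, 0.2, 3.3]
width: 0.0401
grip_force: 39.5
```

Emit:
arm_command --pt "0 0 0.5 0 0 0" --pt "0 0 1 0 0 0" --pt "0 0 0.8 0 0 0" --pt "0 0 0 0 0 0"

```text
t: 4.43
position: [0.6026, -0.0812, 0.1283]
tcp_rot: [-2.338, 2.093, -0.007]
ft_force: [1.8, -0.3, -1.7]
width: 0.04
grip_force: 39.5
```

Emit:
arm_command --pt "-0.28 -0.6 0 0 0 0" --pt "-0.28 -0.9 0 0 0 -0.2" --pt "-0.28 -0.9 0 0 0 -0.2" --pt "-0.28 -0.9 0 0 0 0" --pt "-0.28 -0.9 0 0 0 0"

```text
t: 4.85
position: [0.556, -0.2074, 0.1217]
tcp_rot: [2.304, -2.132, -0.009]
ft_force: [0.9, -0.2, -3.7]
width: 0.0398
grip_force: 39.5
```

Emit:
arm_command --pt "-0.28 -0.9 0 0 0 0" --pt "-0.28 -0.9 0 0 0 0" --pt "-0.28 -0.9 0 0 0 0" --pt "-0.28 -0.9 0 0 0 0" --pt "-0.28 -0.77 0 0 0 0"

```text
t: 5.27
position: [0.5141, -0.3387, 0.1215]
tcp_rot: [2.304, -2.134, -0.01]
ft_force: [0.8, -0.2, -3.9]
width: 0.0401
grip_force: 39.5
```

Emit:
arm_command --pt "0 0 0 0 0 0" --pt "0 0 -0.8 0 0 0" --pt "0 0 -0.8 0 0 0" --pt "0 0 -0.4 0 0 0" --pt "0 0 0 0 0 0"

```text
t: 5.68
position: [0.5144, -0.3367, 0.0607]
tcp_rot: [2.304, -2.133, -0.012]
ft_force: [0.4, 1.3, -4.5]
width: 0.0398
grip_force: 39.8
```

Emit:
arm_command --pt "0.1 0 -0.08 0 0 0" --pt "0 0 -0.05 0 0 0" --pt "0 0 0 0 0 0"

```text
t: 5.93
position: [0.5196, -0.3376, 0.0598]
tcp_rot: [2.306, -2.133, -0.002]
ft_force: [-0.9, -0.2, -3.4]
width: 0.0397
grip_force: 39.8
```

Emit:
arm_command --pt "0 0 -0.06 0 0 0" --pt "0 0 -0.06 0 0 0" --pt "0 0 0 0 0 0"

```text
t: 6.18
position: [0.52, -0.3382, 0.0592]
tcp_rot: [2.307, -2.132, 0.001]
ft_force: [-1.6, 2.4, 6.6]
width: 0.0394
grip_force: 39.8
```

Emit:
arm_command --pt "0 0 0 0 0 0" --pt "0 0 0 0 0 0" --pt "0 0 0 0 0 0" --pt "0 0 0 0 0 0" --pt "0 0 0 0 0 0" --claw 1

```text
t: 6.6
position: [0.5199, -0.3382, 0.0569]
tcp_rot: [-2.306, 2.133, -0.0]
ft_force: [0.9, 0.7, 0.2]
width: 0.0654
grip_force: 0.0
```

Emit:
arm_command --pt "0 0 0.5 0 0 0" --pt "0 0 1 0 0 0" --pt "0 0 1 0 0 0" --pt "0 0 1 0 0 0" --pt "0 0 1 0 0 0"

```text
t: 7.02
position: [0.5197, -0.3381, 0.1932]
tcp_rot: [2.306, -2.133, -0.0]
ft_force: [0.9, 0.7, 0.6]
width: 0.086
grip_force: 0.0
```

```bash
python3 - <<'E'
from h import *
for n in ['top','side']:
    p=shot(n,n+'1.png')
    for l in ['magnet1','stand','rod1']:
        print(n,l,[(np.round(d['location'],3).tolist(),round(d['conf'],2)) for d in manip.find_in(l,p)][:6])
E
```

```text
top magnet1 [([0.514, -0.068, 0.056], 0.82)]
top stand [([0.505, 0.343, 0.054], 0.67), ([0.512, -0.067, 0.056], 0.57)]
top rod1 [([0.538, 0.356, 0.12], 0.58), ([0.437, 0.341, 0.119], 0.46)]
side magnet1 [([0.506, -0.056, 0.072], 0.73), ([0.514, -0.309, 0.05], 0.61)]
side stand [([0.506, 0.38, 0.048], 0.97)]
side rod1 [([0.508, 0.358, 0.113], 0.84), ([0.472, 0.353, 0.108], 0.77), ([0.438, 0.352, 0.108], 0.62), ([0.544, 0.369, 0.106], 0.6), ([0.529, 0.138, 0.072], 0.6)]
```

Emit:
arm_command --pt "0 0.97 0 0 0 0.3" --pt "0 0.97 0 0 0 0.4" --pt "0 0.97 0 0 0 0" --pt "0 0.97 0 0 0 0" --pt "0 0.97 0 0 0 0"

```text
t: 7.83
position: [0.5192, -0.1914, 0.1907]
tcp_rot: [2.364, -2.067, -0.003]
ft_force: [0.7, 0.4, 0.6]
width: 0.0871
grip_force: 0.0
```

Emit:
arm_command --pt "0 0.97 0 0 0 0" --pt "0 0.97 0 0 0 0" --pt "0 0.97 0 0 0 0" --pt "-0.1 0.94 0 0 0 0" --pt "0 0 0 0 0 0"

```text
t: 8.25
position: [0.5161, -0.0737, 0.191]
tcp_rot: [2.369, -2.062, -0.003]
ft_force: [-0.5, 0.1, -0.1]
width: 0.0872
grip_force: 0.0
```

Emit:
arm_command --pt "0 0 -1 0 0 0" --pt "0 0 -1 0 0 0" --pt "0 0 -1 0 0 0" --pt "0 0 -1 0 0 0" --pt "0 0 -0.6 0 0 0"

```text
t: 8.67
position: [0.5144, -0.0776, 0.0502]
tcp_rot: [2.361, -2.066, -0.007]
ft_force: [0.2, -0.4, 0.4]
width: 0.0868
grip_force: 0.0
```

Emit:
arm_command --pt "0 0 0 0 0 0" --pt "0 0 0 0 0 0"

```text
t: 8.83
position: [0.5161, -0.0776, 0.0528]
tcp_rot: [2.363, -2.066, -0.003]
ft_force: [0.0, -0.2, 1.4]
width: 0.087
grip_force: 0.0
```

Emit:
arm_command --pt "0 0 0.08 0 0 0" --pt "0 0 0 0 0 0" --pt "0 0 0 0 0 0" --pt "0 0 0 0 0 0" --pt "0 0 0 0 0 0" --claw 0

```text
t: 9.25
position: [0.5173, -0.0771, 0.0572]
tcp_rot: [-2.364, 2.067, -0.002]
ft_force: [-1.3, -0.3, -0.2]
width: 0.0615
grip_force: 0.0
```

Emit:
arm_command --pt "0 0 0 0 0 0" --pt "0 0 0 0 0 0" --pt "0 0 0 0 0 0" --pt "0 0 0 0 0 0" --pt "0 0 0 0 0 0"

```text
t: 9.67
position: [0.5171, -0.0771, 0.0564]
tcp_rot: [-2.365, 2.067, -0.0]
ft_force: [0.4, 0.6, 0.7]
width: 0.0398
grip_force: 39.7
```

Emit:
arm_command --pt "0 0 0.5 0 0 0" --pt "0 0 1 0 0 0" --pt "0 0 0.8 0 0 0" --pt "0 0 0 0 0 0"

```text
t: 10.0
position: [0.5196, -0.077, 0.1292]
tcp_rot: [-2.362, 2.063, -0.01]
ft_force: [2.4, 0.5, -3.3]
width: 0.0399
grip_force: 39.8
```

Emit:
arm_command --pt "-0.33 -0.6 0 0 0 0" --pt "-0.35 -0.92 0 0 0 -0.3" --pt "-0.35 -0.92 0 0 0 -0.4" --pt "-0.35 -0.92 0 0 0 0" --pt "-0.35 -0.92 0 0 0 0"

```text
t: 10.42
position: [0.4627, -0.206, 0.1233]
tcp_rot: [2.305, -2.132, -0.006]
ft_force: [0.7, 0.1, -4.7]
width: 0.0398
grip_force: 39.8
```

Emit:
arm_command --pt "-0.35 -0.92 0 0 0 0" --pt "-0.35 -0.92 0 0 0 0" --pt "-0.35 -0.92 0 0 0 0" --pt "-0.35 -0.92 0 0 0 0" --pt "-0.3 -0.85 0 0 0 0"

```text
t: 10.83
position: [0.4116, -0.3419, 0.1231]
tcp_rot: [2.305, -2.134, -0.007]
ft_force: [0.6, 0.5, -4.5]
width: 0.0395
grip_force: 39.8
```

Emit:
arm_command --pt "0 0 0 0 0 0" --pt "0 0 -0.8 0 0 0" --pt "0 0 -0.8 0 0 0" --pt "0 0 -0.35 0 0 0" --pt "0 0 0 0 0 0"

```text
t: 11.25
position: [0.4107, -0.3397, 0.0627]
tcp_rot: [2.303, -2.133, -0.015]
ft_force: [-0.8, 0.2, -5.1]
width: 0.0397
grip_force: 40.0
```

Emit:
arm_command --pt "0 0 0 0 0 0"

```text
t: 11.33
position: [0.4135, -0.3411, 0.0659]
tcp_rot: [2.306, -2.132, -0.004]
ft_force: [1.3, 0.2, -4.3]
width: 0.0397
grip_force: 40.0
```

Emit:
arm_command --pt "0.15 0 -0.1 0 0 0" --pt "0 0 -0.08 0 0 0" --pt "0 0 -0.06 0 0 0" --pt "0 0 0 0 0 0"

```text
t: 11.67
position: [0.4198, -0.3419, 0.0609]
tcp_rot: [-2.306, 2.132, -0.005]
ft_force: [0.9, 0.9, -0.5]
width: 0.0399
grip_force: 40.0
```

Emit:
arm_command --pt "0 0 -0.06 0 0 0" --pt "0 0 0 0 0 0"

```text
t: 11.83
position: [0.4201, -0.3427, 0.0604]
tcp_rot: [-2.308, 2.131, -0.007]
ft_force: [-0.2, -1.2, 7.9]
width: 0.0398
grip_force: 40.0
```

Emit:
arm_command --pt "0 0 0 0 0 0" --pt "0 0 0 0 0 0" --pt "0 0 0 0 0 0" --pt "0 0 0 0 0 0" --pt "0 0 0 0 0 0" --claw 0.75

```text
t: 12.25
position: [0.4184, -0.3414, 0.0578]
tcp_rot: [2.306, -2.133, -0.0]
ft_force: [-0.1, 0.2, 0.1]
width: 0.0621
grip_force: 0.0
```

Emit:
arm_command --pt "0 0 0.5 0 0 0" --pt "0 0 1 0 0 0" --pt "0 0 1 0 0 0" --pt "0 0 1 0 0 0" --pt "0 0 0 0 0 0"

```text
t: 12.67
position: [0.4218, -0.3436, 0.1693]
tcp_rot: [-2.306, 2.13, -0.02]
ft_force: [1.1, -0.6, 0.8]
width: 0.0652
grip_force: 0.0
```

```bash
python3 - <<'E'
from h import *
p=shot('top')
cv2.imwrite('pics/t2.png',cv2.resize(p['img'][110:310,160:480,::-1],None,fx=2.5,fy=2.5,interpolation=cv2.INTER_CUBIC))
E
```

```text
(no output)
```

View pics/t2.png

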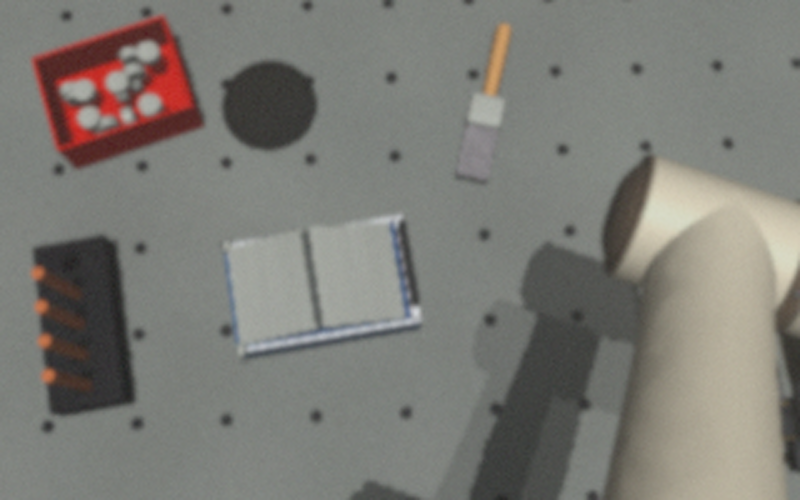

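Magnets are gone from the caddy end and the handle's at (408,262), clear. Now I'll shut the fingers and go in front of the handle.

Emit:
arm_command --pt "0.5 0.96 0 0 0 0.45" --pt "0.5 0.96 0 0 0 0" --pt "0.5 0.96 0 0 0 0" --pt "0.5 0.96 0 0 0 0" --pt "0.5 0.96 0 0 0 0" --claw 0

```text
t: 13.13
position: [0.4931, -0.1959, 0.1616]
tcp_rot: [2.343, -2.091, -0.003]
ft_force: [0.5, -0.7, 0.1]
width: 0.0395
grip_force: 0.0
```

Emit:
arm_command --pt "0.5 0.96 0 0 0 0" --pt "0.5 0.96 0 0 0 0" --pt "0.5 0.96 0 0 0 0" --pt "0.5 0.96 0 0 0 0" --pt "0 0 0 0 0 0"

```text
t: 13.55
position: [0.5554, -0.0783, 0.1615]
tcp_rot: [-2.35, 2.085, 0.001]
ft_force: [0.6, -0.8, 0.3]
width: 0.0073
grip_force: 0.0
```

Emit:
arm_command --pt "0 0 -0.9 0 0 0" --pt "0 0 -0.9 0 0 0" --pt "0 0 -0.6 0 0 0" --pt "0 0 0 0 0 0" --pt "0 0 0 0 0 0"

```text
t: 13.97
position: [0.5524, -0.0827, 0.0895]
tcp_rot: [2.342, -2.089, -0.004]
ft_force: [0.1, -0.9, 0.5]
width: 0.0005
grip_force: 0.0
```

Emit:
arm_command --pt "-0.06 0.5 0.1 0 0 0" --pt "-0.06 0.5 0 0 0 0" --pt "-0.03 0.3 0 0 0 0" --pt "-0.02 0.2 0 0 0 0" --pt "-0.02 0.2 0 0 0 0"

```text
t: 14.38
position: [0.5482, -0.0308, 0.0948]
tcp_rot: [-2.344, 2.09, -0.002]
ft_force: [0.3, -0.6, -0.8]
width: 0.0003
grip_force: 0.0
```

Emit:
arm_command --pt "-0.035 0.3 0 0 0 0" --pt "-0.035 0.3 0 0 0 0" --pt "-0.045 0.4 0 0 0 0" --pt "-0.045 0.4 0 0 0 0"

```text
t: 14.72
position: [0.5427, 0.0114, 0.094]
tcp_rot: [2.344, -2.092, 0.0]
ft_force: [-0.0, -1.2, 1.6]
width: 0.0007
grip_force: 0.9
```

Emit:
arm_command --pt "-0.045 0.4 0 0 0 0" --pt "-0.045 0.4 0 0 0 0" --pt "-0.045 0.4 0 0 0 0" --pt "-0.045 0.4 0 0 0 0" --pt "-0.045 0.4 0 0 0 0"

```text
t: 15.13
position: [0.5357, 0.0721, 0.0936]
tcp_rot: [2.344, -2.091, -0.001]
ft_force: [-0.0, -0.9, -0.1]
width: 0.0005
grip_force: 0.5
```

Emit:
arm_command --pt "-0.045 0.4 0 0 0 0" --pt "-0.045 0.4 0 0 0 0" --pt "-0.045 0.4 0 0 0 0" --pt "-0.035 0.3 0 0 0 0" --pt "0 0 0 0 0 0"

```text
t: 15.55
position: [0.5315, 0.1178, 0.094]
tcp_rot: [-2.345, 2.088, -0.001]
ft_force: [1.0, 0.7, 0.4]
width: 0.0004
grip_force: 0.0
```

```bash
python3 - <<'E'
from h import *
p=shot('side')
cv2.imwrite('pics/s3.png',cv2.resize(p['img'][120:330,220:470,::-1],None,fx=2.8,fy=2.8,interpolation=cv2.INTER_CUBIC))
E
```

```text
(no output)
```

View pics/s3.png

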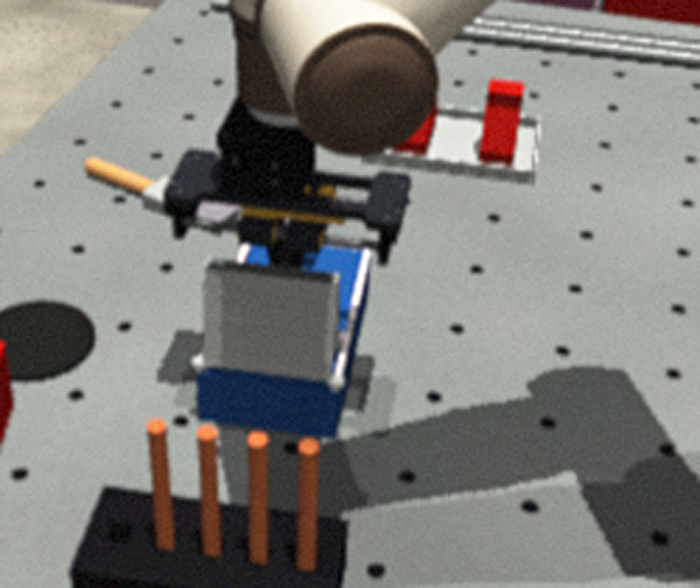

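The cover (200-335, 260-370) is nearly upright and both magnets stand in the tray. I'll keep pushing to the end stop.

Emit:
arm_command --pt "-0.045 0.4 0 0 0 0" --pt "-0.045 0.4 0 0 0 0" --pt "-0.02 0.15 0 0 0 0" --pt "-0.02 0.15 0 0 0 0"

```text
t: 15.93
position: [0.5274, 0.1496, 0.0939]
tcp_rot: [-2.345, 2.09, -0.0]
ft_force: [-0.1, -0.0, 0.1]
width: 0.0005
grip_force: 0.3
```

Emit:
arm_command --pt "-0.01 0.1 0 0 0 0" --pt "0 0.1 0 0 0 0" --pt "0 0 0 0 0 0"

```text
t: 16.18
position: [0.5268, 0.1542, 0.0939]
tcp_rot: [2.344, -2.089, 0.001]
ft_force: [0.2, -3.4, 0.6]
width: 0.0004
grip_force: 1.6
```

Emit:
arm_command --pt "0 0.1 0 0 0 0" --pt "0 0.1 0 0 0 0" --pt "0 0 0 0 0 0"

```text
t: 16.43
position: [0.5264, 0.156, 0.0939]
tcp_rot: [2.338, -2.085, 0.005]
ft_force: [3.1, -16.0, 2.5]
width: 0.0004
grip_force: 8.4
```

Emit:
arm_command --pt "0 0.1 0 0 0 0" --pt "0 0 0 0 0 0"

```text
t: 16.6
position: [0.5262, 0.1568, 0.094]
tcp_rot: [2.335, -2.083, 0.006]
ft_force: [5.6, -22.9, 3.3]
width: 0.0005
grip_force: 11.7
```

Emit:
arm_command --pt "0 0.1 0 0 0 0" --pt "0 0 0 0 0 0"

```text
t: 16.77
position: [0.526, 0.1577, 0.094]
tcp_rot: [2.332, -2.081, 0.008]
ft_force: [7.6, -28.8, 4.3]
width: 0.0002
grip_force: 15.0
```

Emit:
arm_command --pt "0.02 -0.4 0 0 0 0" --pt "0.05 -0.8 0 0 0 0" --pt "0.05 -0.8 0 0 0 0" --pt "0 -0.4 0.8 0 0 1" --pt "0 -0.4 0.9 0 0 1"

```text
t: 17.18
position: [0.5291, 0.0811, 0.1435]
tcp_rot: [2.503, -1.893, -0.005]
ft_force: [0.7, 0.6, 0.9]
width: 0.0003
grip_force: 0.0
```

Emit:
arm_command --pt "0 -0.9 0.9 0 0 1" --pt "0 -0.9 0.9 0 0 1" --pt "0 -0.9 0.9 0 0 1" --pt "0 -0.9 0.9 0 0 1" --pt "0 -0.9 0.5 0 0 1" --claw 0.6

```text
t: 17.6
position: [0.5317, -0.0534, 0.2717]
tcp_rot: [-2.831, 1.355, -0.009]
ft_force: [-0.4, 0.1, -0.3]
width: 0.0261
grip_force: 0.0
```

Emit:
arm_command --pt "0 -0.9 0 0 0 1" --pt "0 -0.9 0 0 0 1" --pt "0 -0.9 0 0 0 0.8" --pt "0 -0.5 0 0 0 0" --pt "0 0 0 0 0 0"

```text
t: 18.02
position: [0.5303, -0.1506, 0.2676]
tcp_rot: [-2.963, 1.043, -0.0]
ft_force: [0.4, -0.1, 0.3]
width: 0.0507
grip_force: 0.0
```

```bash
python3 - <<'E'
from h import *
print(np.round(manip.get_obs()['joint_pos'],3))
for n in ['top','side']:
    p=shot(n,n+'4.png')
    for l in ['magnet1','stand','rod1','cell1','handle']:
        print(n,l,[(np.round(d['location'],3).tolist(),round(d['conf'],2)) for d in manip.find_in(l,p)][:6])
a=cv2.imread('pics/top4.png');b=cv2.imread('pics/side4.png')
cv2.imwrite('pics/t4.png',cv2.resize(a[180:290,165:365],None,fx=4,fy=4,interpolation=cv2.INTER_CUBIC))
cv2.imwrite('pics/s4.png',cv2.resize(b[170:350,240:440],None,fx=3.3,fy=3.3,interpolation=cv2.INTER_CUBIC))
E
```

```text
[ 0.017  0.229 -0.1   -0.    -1.241  0.877]
top magnet1 [([0.509, -0.336, 0.089], 0.68), ([0.418, -0.321, 0.068], 0.64), ([0.455, -0.351, 0.003], 0.63), ([0.526, 0.178, 0.124], 0.41)]
top stand [([0.507, -0.338, 0.09], 0.35)]
top rod1 [([0.475, 0.34, 0.119], 0.55), ([0.538, 0.355, 0.118], 0.49), ([0.435, 0.336, 0.119], 0.4)]
top cell1 [([0.532, 0.142, 0.052], 0.86), ([0.453, -0.349, -0.001], 0.55), ([0.768, 0.166, 0.008], 0.21)]
top handle [([0.525, 0.166, 0.104], 0.63), ([0.511, 0.351, 0.124], 0.43)]
side magnet1 [([0.513, -0.307, 0.051], 0.88), ([0.418, -0.311, 0.055], 0.69)]
side stand [([0.504, 0.377, 0.044], 0.83)]
side rod1 [([0.47, 0.354, 0.106], 0.85), ([0.439, 0.35, 0.107], 0.66), ([0.505, 0.36, 0.114], 0.63), ([0.54, 0.37, 0.108], 0.61)]
side cell1 [([0.528, 0.184, 0.06], 0.72)]
side handle [([0.505, 0.382, 0.047], 0.61)]
```

View pics/t4.png

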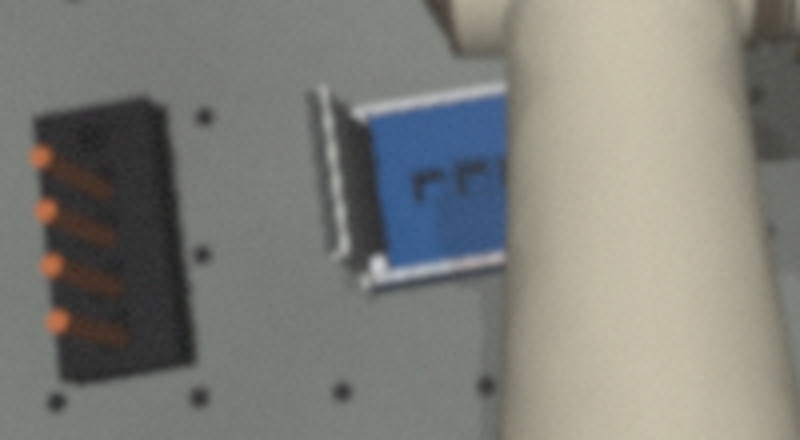

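View pics/s4.png

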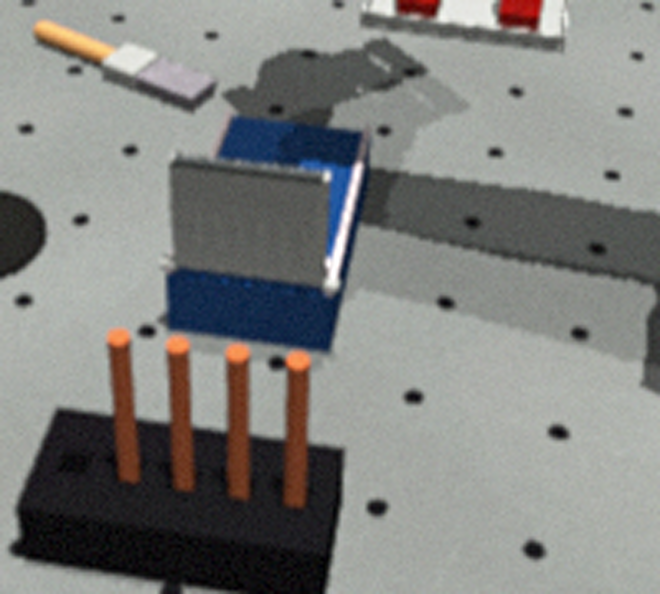

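The cover stands folded at (330,170) in the top crop and the rods haven't moved. I'm going for the rod nearest the base first.

Emit:
arm_command --pt "-0.18 0.97 0 0 0 0" --pt "-0.18 0.97 0 0 0 0" --pt "-0.18 0.97 0 0 0 0" --pt "-0.18 0.97 0 0 0 0" --pt "-0.18 0.97 0 0 0 0"

```text
t: 19.03
position: [0.5031, -0.0015, 0.268]
tcp_rot: [-2.965, 1.037, -0.0]
ft_force: [0.7, 0.9, 0.4]
width: 0.0519
grip_force: 0.0
```

Emit:
arm_command --pt "-0.18 0.97 0 0 0 0" --pt "-0.18 0.97 0 0 0 0" --pt "-0.18 0.97 0 0 0 0" --pt "-0.18 0.97 0 0 0 0" --pt "-0.18 0.97 0 0 0 0"

```text
t: 19.45
position: [0.476, 0.1442, 0.2681]
tcp_rot: [-2.965, 1.036, -0.001]
ft_force: [0.7, -0.8, -0.6]
width: 0.0522
grip_force: 0.0
```

Emit:
arm_command --pt "-0.18 0.97 0 0 0 0" --pt "-0.18 0.97 0 0 0 0" --pt "-0.18 0.97 0 0 0 0" --pt "-0.18 0.97 0 0 0 0" --pt "-0.18 0.97 0 0 0 0"

```text
t: 19.87
position: [0.4489, 0.2898, 0.268]
tcp_rot: [-2.965, 1.036, -0.0]
ft_force: [0.2, 0.5, -0.1]
width: 0.0522
grip_force: 0.0
```

Emit:
arm_command --pt "-0.18 0.97 0 0 0 0" --pt "-0.18 0.9 0 0 0 0" --pt "0 0 0 0 0 0" --pt "0 0 0 0 0 0"

```text
t: 20.2
position: [0.4382, 0.3455, 0.2673]
tcp_rot: [2.966, -1.033, -0.0]
ft_force: [-0.5, 0.4, -0.9]
width: 0.0525
grip_force: 0.0
```

```bash
python3 - <<'E'
from h import *
p=shot('top','top5.png')
print(np.round(manip.get_obs()['joint_pos'],3))
a=p['img'][:,:,::-1]
cv2.imwrite('pics/t5.png',cv2.resize(a[190:270,235:345],None,fx=7,fy=7,interpolation=cv2.INTER_CUBIC))
E
```

```text
[ 0.957  0.241 -0.085  0.    -1.245 -0.058]
```

View pics/t5.png

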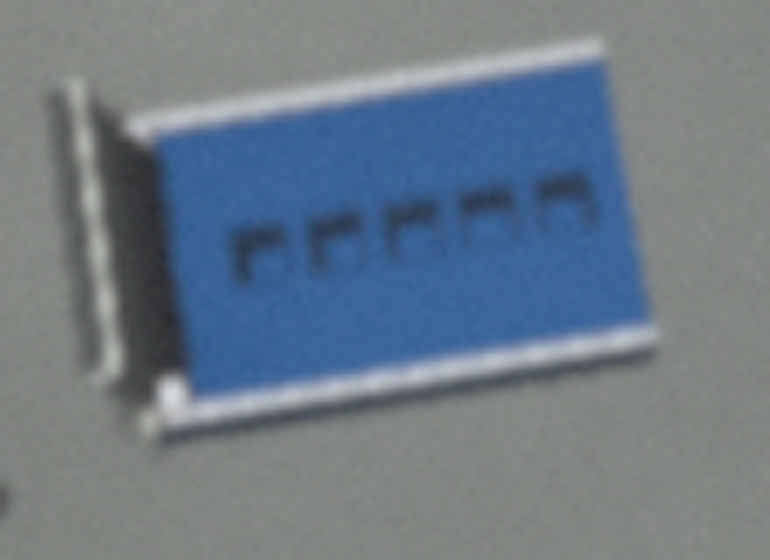

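Five cells are visible, from cell 5 at (263,254) to cell 1 at (565,206), and the rail ends at (605,40) and (658,335). I'll refit the caddy from these.

```bash
python3 - <<'E'
from fit import *
T=shot('top')
f=lambda u,v:(235+u/7,190+v/7)
def pr(n,f): print(n,np.round(f[0],4),f[1]); return f[0]
cells=[(T,f(565,206),(0,-.075,.055)),(T,f(263,254),(0,.045,.055)),(T,f(338,241),(0,.015,.055)),(T,f(413,229),(0,-.015,.055)),(T,f(489,217),(0,-.045,.055))]
pr('cells',fit(cells,[.53,.085,.1]))
q=pr('all',fit(cells+[(T,f(605,38),(.06,-.1,.061)),(T,f(660,335),(-.06,-.1,.061))],[.53,.085,.1]))
c,s=np.cos(q[2]),np.sin(q[2])
for i,y in enumerate([-.075,-.045,-.015,.015,.045]): print(i+1,np.round([q[0]-s*y,q[1]+c*y],4))
E
```

```text
cells [0.5376 0.085  0.1191] [[0.1, -0.1], [-0.3, -0.1], [-0.1, 0.1], [0.1, 0.1], [0.1, 0.0]]
all [0.5378 0.0845 0.1359] [[0.2, -0.6], [-0.1, 0.1], [0.1, 0.1], [0.2, -0.1], [0.2, -0.3], [-0.4, 0.3], [-0.2, 0.5]]
1 [0.548  0.0102]
2 [0.5439 0.04  ]
3 [0.5398 0.0697]
4 [0.5358 0.0994]
5 [0.5317 0.1291]
```

Emit:
arm_command --pt "0.08 -0.08 -0.9 0 0 0" --pt "0 0 -0.9 0 0 0" --pt "0 0 -0.9 0 0 0" --pt "0 0 -0.9 0 0 0" --pt "0 0 -0.9 0 0 0" --grip_force 20

```text
t: 20.72
position: [0.4415, 0.3406, 0.1323]
tcp_rot: [-2.964, 1.039, -0.001]
ft_force: [-0.4, -0.4, 0.0]
width: 0.052
grip_force: 0.0
```

Emit:
arm_command --pt "0 0 -0.8 0 0 0" --pt "0 0 0 0 0 0" --pt "0 0 0 0 0 0"

```text
t: 20.97
position: [0.4413, 0.3406, 0.1085]
tcp_rot: [2.963, -1.038, -0.0]
ft_force: [0.4, 0.4, 0.9]
width: 0.052
grip_force: 0.0
```

Emit:
arm_command --pt "-0.06 0.06 -0.05 0 0 0" --pt "0 0 0 0 0 0"

```text
t: 21.13
position: [0.4401, 0.3446, 0.1093]
tcp_rot: [-2.962, 1.036, -0.002]
ft_force: [-0.4, 0.2, -0.2]
width: 0.0522
grip_force: 0.0
```

Emit:
arm_command --pt "0 0 0 0 0 0" --pt "0 0 0 0 0 0" --pt "0 0 0 0 0 0" --pt "0 0 0 0 0 0" --pt "0 0 0 0 0 0" --claw 0

```text
t: 21.55
position: [0.4393, 0.3438, 0.1076]
tcp_rot: [-2.965, 1.037, -0.0]
ft_force: [-0.1, -0.0, -0.6]
width: 0.0262
grip_force: 0.0
```

Emit:
arm_command --pt "0 0 0 0 0 0" --pt "0 0 0 0 0 0" --pt "0 0 0 0 0 0" --pt "0 0 0 0 0 0" --pt "0 0 0 0 0 0"

```text
t: 21.97
position: [0.4393, 0.3438, 0.1073]
tcp_rot: [2.965, -1.037, -0.0]
ft_force: [-0.6, 1.0, -0.5]
width: 0.0127
grip_force: 20.0
```

Emit:
arm_command --pt "0 0 0.5 0 0 0" --pt "0 0 0.9 0 0 0" --pt "0 0 1 0 0 0" --pt "0 0 1 0 0 0" --pt "0 0 1 0 0 0"

```text
t: 22.38
position: [0.4391, 0.3435, 0.2405]
tcp_rot: [2.965, -1.037, -0.0]
ft_force: [0.3, 0.4, -0.4]
width: 0.0129
grip_force: 20.0
```

Emit:
arm_command --pt "0 0 1 0 0 0" --pt "0 0 0.5 0 0 0" --pt "0 0 0 0 0 0" --pt "0 0 0 0 0 0"

```text
t: 22.72
position: [0.4391, 0.3438, 0.2846]
tcp_rot: [-2.964, 1.037, 0.0]
ft_force: [-0.6, -0.7, -0.9]
width: 0.0125
grip_force: 20.0
```

```bash
python3 - <<'E'
from h import *
x=np.array(manip.get_obs()['position'])
ims=[]
for n in ['top','side']:
    p=shot(n,n+'6.png')
    u,v=map(int,proj(p,x-[0,0,.05])); print(n,np.round(proj(p,x-[0,0,.096]),1),(u-35,v-35),[(np.round(d['location'],3).tolist(),round(d['conf'],2)) for d in manip.find_in('rod1',p)])
    ims.append(cv2.resize(p['img'][v-35:v+35,u-35:u+35,::-1],(390,390),interpolation=cv2.INTER_CUBIC))
cv2.imwrite('pics/r6.png',np.hstack(ims))
E
```

```text
top [174.5 259.5] (131, 222) [([0.478, 0.341, 0.121], 0.51)]
side [332.2 267.6] (297, 212) [([0.468, 0.354, 0.109], 0.82), ([0.435, 0.348, 0.248], 0.7), ([0.51, 0.358, 0.112], 0.67), ([0.543, 0.369, 0.109], 0.57), ([0.529, 0.188, 0.059], 0.57)]
```

View pics/r6.png

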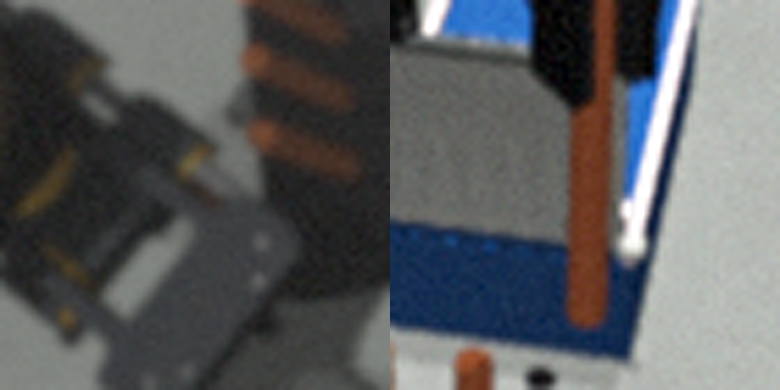

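Side crop: the rod hangs straight, its lower end at (195,325), under the TCP. Carrying it to cell 1.

Emit:
arm_command --pt "0.3 -0.6 0 0 0 0" --pt "0.3 -0.95 0 0 0 0" --pt "0.3 -0.95 0 0 0 0" --pt "0.3 -0.95 0 0 0 0" --pt "0.3 -0.95 0 0 0 0"

```text
t: 23.33
position: [0.4841, 0.2103, 0.2831]
tcp_rot: [2.964, -1.035, -0.002]
ft_force: [0.7, 0.4, -0.8]
width: 0.0123
grip_force: 20.0
```

Emit:
arm_command --pt "0.3 -0.95 0 0 0 0" --pt "0.3 -0.95 0 0 0 0" --pt "0.3 -0.95 0 0 0 0" --pt "0.3 -0.95 0 0 0 0" --pt "0.3 -0.95 0 0 0 0"

```text
t: 23.75
position: [0.5291, 0.0677, 0.2831]
tcp_rot: [2.964, -1.036, -0.003]
ft_force: [1.4, -0.5, -0.2]
width: 0.0124
grip_force: 20.0
```

Emit:
arm_command --pt "0.3 -0.95 0 0 0 0" --pt "0.3 -0.95 0 0 0 0" --pt "0 0 0 0 0 0" --pt "0 0 0 0 0 0"

```text
t: 24.08
position: [0.5471, 0.0108, 0.2828]
tcp_rot: [2.963, -1.041, -0.004]
ft_force: [-0.6, -0.1, -0.5]
width: 0.0126
grip_force: 20.0
```

Emit:
arm_command --pt "0 0 -0.9 0 0 0" --pt "0 0 -0.9 0 0 0" --pt "0 0 -0.9 0 0 0" --pt "0 0 -0.9 0 0 0" --pt "0 0 0 0 0 0"

```text
t: 24.5
position: [0.5428, 0.0126, 0.1702]
tcp_rot: [2.96, -1.035, -0.018]
ft_force: [-1.1, -0.3, -0.7]
width: 0.0123
grip_force: 20.0
```

Emit:
arm_command --pt "0 0 0 0 0 0" --pt "0 0 0 0 0 0"

```text
t: 24.67
position: [0.5483, 0.013, 0.1778]
tcp_rot: [-2.966, 1.035, -0.003]
ft_force: [-0.1, 0.4, 1.4]
width: 0.0127
grip_force: 20.0
```

Emit:
arm_command --pt "-0.05 -0.08 0 0 0 0" --pt "0 0 0 0 0 0" --pt "0 0 0 0 0 0"

```text
t: 24.92
position: [0.5464, 0.01, 0.1778]
tcp_rot: [-2.964, 1.036, -0.003]
ft_force: [0.3, 0.4, 0.7]
width: 0.0126
grip_force: 20.0
```

Emit:
arm_command --pt "0 0 -0.3 0 0 0" --pt "0 0 -0.3 0 0 0" --pt "0 0 -0.3 0 0 0" --pt "0 0 -0.3 0 0 0" --pt "0 0 0 0 0 0"

```text
t: 25.33
position: [0.5453, 0.0098, 0.1378]
tcp_rot: [2.964, -1.037, -0.003]
ft_force: [1.8, 1.1, -0.9]
width: 0.0124
grip_force: 20.0
```

Emit:
arm_command --pt "0 0 -0.3 0 0 0" --pt "0 0 -0.3 0 0 0" --pt "0 0 -0.2 0 0 0" --pt "0 0 -0.1 0 0 0" --pt "0 0 0 0 0 0"

```text
t: 25.75
position: [0.5454, 0.0098, 0.1123]
tcp_rot: [2.965, -1.037, -0.002]
ft_force: [0.6, -0.3, -0.9]
width: 0.0125
grip_force: 20.0
```

Emit:
arm_command --pt "0 0 -0.05 0 0 0" --pt "0 0 0 0 0 0"

```text
t: 25.92
position: [0.5456, 0.0098, 0.1118]
tcp_rot: [2.965, -1.037, -0.001]
ft_force: [-0.3, -0.5, -0.2]
width: 0.0127
grip_force: 20.0
```

Emit:
arm_command --pt "0 0 -0.08 0 0 0" --pt "0 0 -0.05 0 0 0" --pt "0 0 0 0 0 0"

```text
t: 26.17
position: [0.5455, 0.0098, 0.1077]
tcp_rot: [2.965, -1.037, -0.001]
ft_force: [-0.1, -0.2, -0.0]
width: 0.0126
grip_force: 20.0
```

Emit:
arm_command --pt "0 0 0 0 0 0" --pt "0 0 0 0 0 0" --pt "0 0 0 0 0 0" --pt "0 0 0 0 0 0" --pt "0 0 0.3 0 0 0" --claw 0.55

```text
t: 26.58
position: [0.5446, 0.0096, 0.1157]
tcp_rot: [2.964, -1.037, -0.005]
ft_force: [-0.2, -0.3, -0.1]
width: 0.0382
grip_force: 0.0
```

Emit:
arm_command --pt "0 0 0.9 0 0 0" --pt "0 0 1 0 0 0" --pt "0 0 1 0 0 0" --pt "0 0 1 0 0 0" --pt "0 0 1 0 0 0"

```text
t: 27.0
position: [0.5456, 0.0097, 0.2665]
tcp_rot: [-2.965, 1.037, -0.002]
ft_force: [0.5, 0.1, 0.1]
width: 0.0478
grip_force: 0.0
```

Emit:
arm_command --pt "-0.2 0.94 0 0 0 0" --pt "-0.2 0.94 0 0 0 0" --pt "-0.2 0.94 0 0 0 0" --pt "-0.2 0.94 0 0 0 0" --pt "-0.2 0.94 0 0 0 0"

```text
t: 27.42
position: [0.5153, 0.152, 0.265]
tcp_rot: [-2.964, 1.037, -0.001]
ft_force: [0.2, -0.1, -0.5]
width: 0.0477
grip_force: 0.0
```

Emit:
arm_command --pt "-0.2 0.94 0 0 0 0" --pt "-0.2 0.94 0 0 0 0" --pt "-0.2 0.94 0 0 0 0" --pt "-0.2 0.94 0 0 0 0" --pt "-0.2 0.94 0 0 0 0"

```text
t: 27.83
position: [0.4853, 0.2932, 0.265]
tcp_rot: [-2.965, 1.036, -0.001]
ft_force: [0.2, -0.3, -0.7]
width: 0.0482
grip_force: 0.0
```

Emit:
arm_command --pt "-0.2 0.94 0 0 0 0" --pt "-0.2 0.94 0 0 0 0" --pt "0 0 0 0 0 0" --pt "0 0 0 0 0 0"

```text
t: 28.17
position: [0.4733, 0.3494, 0.2642]
tcp_rot: [2.966, -1.034, -0.0]
ft_force: [0.2, -1.4, -0.3]
width: 0.0479
grip_force: 0.0
```

```bash
cat > chk.py <<'E'
from h import *
print(np.round(manip.get_obs()['position'],4))
for n in ['top','side']:
    p=shot(n,'last_%s.png'%n)
    for l in ['stand','rod1','magnet1']:
        print(n,l,[(np.round(d['location'],3).tolist(),round(d['conf'],2)) for d in manip.find_in(l,p)][:7])
# compare with reference images around the stand/magnet areas
p0=cv2.imread('pics/side4.png');q=cv2.imread('pics/last_side.png')
d=cv2.absdiff(cv2.GaussianBlur(p0,(5,5),0),cv2.GaussianBlur(q,(5,5),0)).max(2)
# stand front edge region
print('stand diff',d[320:350,245:345].mean().round(1), 'tray diff',d[150:185,345:415].mean().round(1))
E
python3 chk.py
```

```text
[0.4733 0.3494 0.2642]
top stand [([0.505, 0.342, 0.05], 0.64)]
top rod1 [([0.533, 0.352, 0.117], 0.64), ([0.538, 0.004, 0.134], 0.55), ([0.51, 0.353, 0.123], 0.43)]
top magnet1 [([0.517, -0.313, 0.064], 0.94), ([0.419, -0.321, 0.068], 0.62), ([0.53, 0.099, 0.055], 0.33), ([0.524, 0.167, 0.104], 0.31)]
side stand [([0.5, 0.378, 0.048], 0.72)]
side rod1 [([0.541, 0.368, 0.106], 0.78), ([0.469, 0.353, 0.11], 0.56), ([0.506, 0.359, 0.114], 0.54)]
side magnet1 [([0.417, -0.311, 0.056], 0.82), ([0.511, -0.315, 0.068], 0.8), ([0.522, 0.185, 0.102], 0.34)]
stand diff 13.8 tray diff 45.4
```

Emit:
arm_command --pt "0.03 -0.06 -0.9 0 0 0" --pt "0 0 -0.9 0 0 0" --pt "0 0 -0.9 0 0 0" --pt "0 0 -0.9 0 0 0" --pt "0 0 -0.9 0 0 0"

```text
t: 28.98
position: [0.4749, 0.346, 0.1281]
tcp_rot: [-2.965, 1.038, -0.0]
ft_force: [-0.0, 1.2, -0.9]
width: 0.0479
grip_force: 0.0
```

Emit:
arm_command --pt "0 0 -0.7 0 0 0" --pt "0 0 0 0 0 0" --pt "0 0 0 0 0 0" --pt "0 0 0 0 0 0"

```text
t: 29.32
position: [0.4758, 0.3471, 0.1096]
tcp_rot: [-2.963, 1.036, -0.002]
ft_force: [0.4, -0.2, -0.1]
width: 0.0477
grip_force: 0.0
```

Emit:
arm_command --pt "0 0 0 0 0 0" --pt "0 0 0 0 0 0" --pt "0 0 0 0 0 0" --pt "0 0 0 0 0 0" --pt "0 0 0 0 0 0" --claw 0

```text
t: 29.73
position: [0.4748, 0.3466, 0.1085]
tcp_rot: [-2.965, 1.037, -0.0]
ft_force: [0.1, -0.8, -0.7]
width: 0.0225
grip_force: 0.0
```

Emit:
arm_command --pt "0 0 0 0 0 0" --pt "0 0 0 0 0 0" --pt "0 0 0 0 0 0" --pt "0 0 0 0 0 0" --pt "0 0 0 0 0 0"

```text
t: 30.15
position: [0.4749, 0.3467, 0.1081]
tcp_rot: [-2.965, 1.037, -0.001]
ft_force: [0.7, 0.2, 0.3]
width: 0.0125
grip_force: 20.0
```

Emit:
arm_command --pt "0 0 0.5 0 0 0" --pt "0 0 0.9 0 0 0" --pt "0 0 1 0 0 0" --pt "0 0 1 0 0 0" --pt "0 0 1 0 0 0"

```text
t: 30.57
position: [0.4742, 0.3459, 0.2409]
tcp_rot: [2.964, -1.037, -0.001]
ft_force: [1.1, 0.6, -0.3]
width: 0.0127
grip_force: 20.0
```

Emit:
arm_command --pt "0 0 1 0 0 0" --pt "0 0 0.5 0 0 0" --pt "0 0 0 0 0 0" --pt "0 0 0 0 0 0"

```text
t: 30.9
position: [0.4744, 0.3464, 0.2851]
tcp_rot: [-2.965, 1.037, 0.001]
ft_force: [-0.5, -1.2, -1.1]
width: 0.0126
grip_force: 20.0
```

Emit:
arm_command --pt "0.21 -0.6 0 0 0 0" --pt "0.21 -0.95 0 0 0 0" --pt "0.21 -0.95 0 0 0 0" --pt "0.21 -0.95 0 0 0 0" --pt "0.21 -0.95 0 0 0 0"

```text
t: 31.32
position: [0.5051, 0.2127, 0.2823]
tcp_rot: [2.962, -1.035, -0.005]
ft_force: [0.8, 0.8, -0.5]
width: 0.0125
grip_force: 20.0
```

Emit:
arm_command --pt "0.21 -0.95 0 0 0 0" --pt "0.21 -0.95 0 0 0 0" --pt "0.21 -0.95 0 0 0 0" --pt "0.21 -0.95 0 0 0 0" --pt "0.21 -0.95 0 0 0 0"

```text
t: 31.73
position: [0.5366, 0.0703, 0.2825]
tcp_rot: [2.963, -1.036, -0.006]
ft_force: [0.4, 1.6, -0.4]
width: 0.0125
grip_force: 20.0
```

Emit:
arm_command --pt "0.2 -0.95 0 0 0 0" --pt "0 0 0 0 0 0" --pt "0 0 -0.9 0 0 0" --pt "0 0 -0.9 0 0 0" --pt "0 0 -0.9 0 0 0"

```text
t: 32.15
position: [0.5424, 0.0431, 0.2012]
tcp_rot: [2.964, -1.038, -0.004]
ft_force: [0.7, 1.3, -0.2]
width: 0.0123
grip_force: 20.0
```

Emit:
arm_command --pt "0 0 -0.7 0 0 0" --pt "0 0 0 0 0 0" --pt "0 0 0 0 0 0" --pt "0 0 0 0 0 0"

```text
t: 32.48
position: [0.5442, 0.0437, 0.1835]
tcp_rot: [2.966, -1.036, 0.001]
ft_force: [-0.4, -0.2, -1.0]
width: 0.0121
grip_force: 20.0
```

Emit:
arm_command --pt "-0.02 -0.11 0 0 0 0" --pt "0 0 0 0 0 0" --pt "0 0 0 0 0 0"

```text
t: 32.73
position: [0.5436, 0.0402, 0.1842]
tcp_rot: [-2.964, 1.037, -0.003]
ft_force: [-0.2, 1.0, -1.2]
width: 0.0128
grip_force: 20.0
```

Emit:
arm_command --pt "0 0 -0.3 0 0 0" --pt "0 0 -0.3 0 0 0" --pt "0 0 -0.3 0 0 0" --pt "0 0 -0.3 0 0 0" --pt "0 0 0 0 0 0"

```text
t: 33.15
position: [0.5428, 0.0401, 0.1446]
tcp_rot: [2.965, -1.037, -0.002]
ft_force: [1.7, 0.8, -1.8]
width: 0.0127
grip_force: 20.0
```

Emit:
arm_command --pt "0 0 -0.1 0 0 0" --pt "0 0 -0.1 0 0 0" --pt "0 0 0 0 0 0"

```text
t: 33.4
position: [0.543, 0.0401, 0.1404]
tcp_rot: [2.965, -1.037, -0.001]
ft_force: [0.5, -0.1, -0.3]
width: 0.0124
grip_force: 20.0
```

Emit:
arm_command --pt "0 0 -0.3 0 0 0" --pt "0 0 -0.3 0 0 0" --pt "0 0 -0.3 0 0 0" --pt "0 0 -0.13 0 0 0" --pt "0 0 0 0 0 0"

```text
t: 33.82
position: [0.543, 0.0401, 0.1087]
tcp_rot: [2.965, -1.037, -0.001]
ft_force: [1.5, 0.0, -1.3]
width: 0.0128
grip_force: 20.0
```

Emit:
arm_command --pt "0 0 -0.05 0 0 0" --pt "0 0 0 0 0 0"

```text
t: 33.98
position: [0.5431, 0.0402, 0.1084]
tcp_rot: [2.965, -1.037, -0.0]
ft_force: [1.5, -0.7, -1.2]
width: 0.0123
grip_force: 20.0
```

Emit:
arm_command --pt "0 0 0 0 0 0" --pt "0 0 0 0 0 0" --pt "0 0 0 0 0 0" --pt "0 0 0 0 0 0" --pt "0 0 0.3 0 0 0" --claw 0.45

```text
t: 34.4
position: [0.5417, 0.0398, 0.1163]
tcp_rot: [2.963, -1.037, -0.005]
ft_force: [0.3, -0.2, 0.7]
width: 0.0357
grip_force: 0.0
```

Emit:
arm_command --pt "0 0 0.9 0 0 0" --pt "0 0 1 0 0 0" --pt "0 0 1 0 0 0" --pt "0 0 1 0 0 0" --pt "0 0 1 0 0 0"

```text
t: 34.82
position: [0.5427, 0.04, 0.267]
tcp_rot: [-2.965, 1.037, -0.001]
ft_force: [-0.0, -0.1, -0.1]
width: 0.0388
grip_force: 0.0
```

Emit:
arm_command --pt "-0.11 0.94 0 0 0 0" --pt "-0.11 0.94 0 0 0 0" --pt "-0.11 0.94 0 0 0 0" --pt "-0.11 0.94 0 0 0 0" --pt "-0.11 0.94 0 0 0 0"

```text
t: 35.23
position: [0.5262, 0.1822, 0.2657]
tcp_rot: [-2.965, 1.037, -0.001]
ft_force: [1.1, 0.0, -0.5]
width: 0.0391
grip_force: 0.0
```

Emit:
arm_command --pt "-0.11 0.94 0 0 0 0" --pt "-0.11 0.94 0 0 0 0" --pt "-0.11 0.94 0 0 0 0" --pt "-0.11 0.94 0 0 0 0" --pt "-0.11 0.94 0 0 0 0"

```text
t: 35.65
position: [0.5096, 0.3234, 0.2655]
tcp_rot: [-2.965, 1.037, -0.001]
ft_force: [0.5, -0.6, -0.1]
width: 0.0392
grip_force: 0.0
```

Emit:
arm_command --pt "-0.1 0.94 0 0 0 0" --pt "0 0 0 0 0 0" --pt "0 0 0 0 0 0" --pt "0 0 0 0 0 0"

```text
t: 35.98
position: [0.5069, 0.35, 0.2649]
tcp_rot: [2.965, -1.037, 0.0]
ft_force: [-0.3, -0.1, 0.3]
width: 0.0392
grip_force: 0.0
```

```bash
python3 chk.py
```

```text
[0.5069 0.35   0.2649]
top stand [([0.489, 0.34, 0.049], 0.74), ([0.538, 0.007, 0.134], 0.26)]
top rod1 [([0.537, 0.006, 0.132], 0.59), ([0.536, 0.352, 0.101], 0.38), ([0.526, 0.167, 0.108], 0.38), ([0.53, 0.104, 0.054], 0.21)]
top magnet1 [([0.418, -0.321, 0.067], 0.84), ([0.515, -0.314, 0.063], 0.69), ([0.533, 0.1, 0.053], 0.34)]
side stand [([0.515, -0.305, 0.05], 0.34), ([0.513, 0.181, 0.059], 0.21)]
side rod1 [([0.507, 0.362, 0.111], 0.54), ([0.541, 0.37, 0.106], 0.53)]
side magnet1 [([0.416, -0.31, 0.055], 0.84), ([0.515, -0.308, 0.052], 0.79)]
stand diff 17.0 tray diff 22.4
```

Emit:
arm_command --pt "0 0.08 -0.9 0 0 0" --pt "0 0 -0.9 0 0 0" --pt "0 0 -0.9 0 0 0" --pt "0 0 -0.9 0 0 0" --pt "0 0 -0.9 0 0 0"

```text
t: 36.8
position: [0.5072, 0.3525, 0.1286]
tcp_rot: [-2.965, 1.037, -0.0]
ft_force: [0.2, 0.6, 0.7]
width: 0.0393
grip_force: 0.0
```

Emit:
arm_command --pt "0 0 -0.7 0 0 0" --pt "0 0 0 0 0 0" --pt "0 0 0 0 0 0" --pt "0 0 0 0 0 0"

```text
t: 37.13
position: [0.5081, 0.3535, 0.1102]
tcp_rot: [-2.964, 1.036, -0.003]
ft_force: [0.6, -0.8, 0.6]
width: 0.0392
grip_force: 0.0
```

Emit:
arm_command --pt "0 0 0 0 0 0" --pt "0 0 0 0 0 0" --pt "0 0 0 0 0 0" --pt "0 0 0 0 0 0" --pt "0 0 0 0 0 0" --claw 0

```text
t: 37.55
position: [0.5072, 0.3529, 0.1091]
tcp_rot: [-2.965, 1.037, -0.001]
ft_force: [0.1, -0.7, -0.4]
width: 0.0137
grip_force: 0.2
```

Emit:
arm_command --pt "0 0 0 0 0 0" --pt "0 0 0 0 0 0" --pt "0 0 0 0 0 0" --pt "0 0 0 0 0 0"

```text
t: 37.88
position: [0.5073, 0.3529, 0.109]
tcp_rot: [-2.965, 1.037, -0.001]
ft_force: [-0.3, -0.0, 2.4]
width: 0.0122
grip_force: 20.0
```

Emit:
arm_command --pt "0 0 0.5 0 0 0" --pt "0 0 0.9 0 0 0" --pt "0 0 1 0 0 0" --pt "0 0 1 0 0 0" --pt "0 0 1 0 0 0"

```text
t: 38.3
position: [0.5067, 0.3524, 0.2412]
tcp_rot: [2.964, -1.037, -0.001]
ft_force: [0.8, 0.5, -0.6]
width: 0.0128
grip_force: 20.0
```

Emit:
arm_command --pt "0 0 1 0 0 0" --pt "0 0 0.5 0 0 0" --pt "0 0 0 0 0 0" --pt "0 0 0 0 0 0"

```text
t: 38.63
position: [0.5068, 0.3529, 0.2855]
tcp_rot: [-2.964, 1.037, 0.001]
ft_force: [-0.4, -0.7, -0.9]
width: 0.0123
grip_force: 20.0
```

Emit:
arm_command --pt "0.11 -0.6 0 0 0 0" --pt "0.11 -0.98 0 0 0 0" --pt "0.11 -0.98 0 0 0 0" --pt "0.11 -0.98 0 0 0 0" --pt "0.11 -0.98 0 0 0 0"

```text
t: 39.05
position: [0.5225, 0.2148, 0.283]
tcp_rot: [2.962, -1.036, -0.005]
ft_force: [0.4, -0.6, -0.2]
width: 0.0126
grip_force: 20.0
```

Emit:
arm_command --pt "0.11 -0.98 0 0 0 0" --pt "0.11 -0.98 0 0 0 0" --pt "0.11 -0.98 0 0 0 0" --pt "0.11 -0.98 0 0 0 0" --pt "0.11 -0.98 0 0 0 0"

```text
t: 39.47
position: [0.5388, 0.0679, 0.2832]
tcp_rot: [2.963, -1.037, -0.006]
ft_force: [0.2, -0.4, -0.1]
width: 0.0122
grip_force: 20.0
```

Emit:
arm_command --pt "0 0 0 0 0 0" --pt "0 0 -0.9 0 0 0" --pt "0 0 -0.9 0 0 0" --pt "0 0 -0.9 0 0 0" --pt "0 0 -0.7 0 0 0"

```text
t: 39.88
position: [0.5377, 0.0691, 0.1796]
tcp_rot: [2.962, -1.038, -0.008]
ft_force: [0.2, -0.2, -0.5]
width: 0.0123
grip_force: 20.0
```

Emit:
arm_command --pt "0 0 0 0 0 0" --pt "0 0 0 0 0 0" --pt "0 0 0 0 0 0"

```text
t: 40.13
position: [0.5406, 0.0701, 0.1842]
tcp_rot: [2.966, -1.036, 0.001]
ft_force: [-0.2, -0.5, -0.4]
width: 0.0124
grip_force: 20.0
```

Emit:
arm_command --pt "-0.02 0 -0.3 0 0 0" --pt "0 0 -0.3 0 0 0" --pt "0 0 -0.3 0 0 0" --pt "0 0 -0.3 0 0 0" --pt "0 0 0 0 0 0"

```text
t: 40.55
position: [0.5383, 0.0698, 0.1452]
tcp_rot: [2.963, -1.037, -0.005]
ft_force: [0.3, -0.4, -0.9]
width: 0.0122
grip_force: 20.0
```

Emit:
arm_command --pt "0 0 -0.1 0 0 0" --pt "0 0 -0.1 0 0 0" --pt "0 0 0 0 0 0"

```text
t: 40.8
position: [0.5393, 0.0701, 0.1411]
tcp_rot: [2.965, -1.037, -0.001]
ft_force: [-0.3, 0.8, -0.3]
width: 0.0125
grip_force: 20.0
```

Inside the mouth; going home, releasing, then on to the last rod.

Emit:
arm_command --pt "0 0 -0.3 0 0 0" --pt "0 0 -0.3 0 0 0" --pt "0 0 -0.3 0 0 0" --pt "0 0 -0.15 0 0 0" --pt "0 0 0 0 0 0"

```text
t: 41.22
position: [0.5394, 0.0699, 0.1093]
tcp_rot: [2.965, -1.036, -0.001]
ft_force: [0.4, -0.4, -0.1]
width: 0.0126
grip_force: 20.0
```

Emit:
arm_command --pt "0 0 -0.03 0 0 0" --pt "0 0 0 0 0 0"

```text
t: 41.38
position: [0.5395, 0.0702, 0.109]
tcp_rot: [2.965, -1.037, -0.0]
ft_force: [-0.5, -0.4, -0.6]
width: 0.0124
grip_force: 20.0
```

Emit:
arm_command --pt "0 0 0 0 0 0" --pt "0 0 0 0 0 0" --pt "0 0 0 0 0 0" --pt "0 0 0 0 0 0" --pt "0 0 0.3 0 0 0" --claw 0.45

```text
t: 41.8
position: [0.5382, 0.0697, 0.1168]
tcp_rot: [2.963, -1.037, -0.005]
ft_force: [0.4, -0.1, -0.2]
width: 0.036
grip_force: 0.0
```

Emit:
arm_command --pt "0 0 0.9 0 0 0" --pt "0 0 1 0 0 0" --pt "0 0 1 0 0 0" --pt "0 0 1 0 0 0" --pt "0 0 1 0 0 0"

```text
t: 42.22
position: [0.5392, 0.07, 0.2676]
tcp_rot: [-2.965, 1.037, -0.001]
ft_force: [0.2, 0.7, -0.4]
width: 0.0393
grip_force: 0.0
```

Emit:
arm_command --pt "0 0.96 0 0 0 0" --pt "0 0.96 0 0 0 0" --pt "0 0.96 0 0 0 0" --pt "0 0.96 0 0 0 0" --pt "0 0.96 0 0 0 0"

```text
t: 42.63
position: [0.5393, 0.2153, 0.2663]
tcp_rot: [-2.965, 1.037, -0.001]
ft_force: [1.4, -0.2, -0.2]
width: 0.0392
grip_force: 0.0
```

Emit:
arm_command --pt "0 0.96 0 0 0 0" --pt "0 0.96 0 0 0 0" --pt "0 0.96 0 0 0 0" --pt "0 0.96 0 0 0 0" --pt "0.05 0.96 0 0 0 0"

```text
t: 43.05
position: [0.5406, 0.3595, 0.2661]
tcp_rot: [-2.965, 1.036, -0.001]
ft_force: [1.1, -0.4, -0.1]
width: 0.039
grip_force: 0.0
```

Emit:
arm_command --pt "0 0 0 0 0 0" --pt "0 0 0 0 0 0" --pt "0 0 0 0 0 0"

```text
t: 43.3
position: [0.5408, 0.3578, 0.2654]
tcp_rot: [2.965, -1.037, 0.0]
ft_force: [0.1, -0.2, 0.4]
width: 0.0392
grip_force: 0.0
```

```bash
python3 chk.py
```

```text
[0.5408 0.3578 0.2654]
top stand [([0.492, 0.346, 0.05], 0.8)]
top rod1 [([0.538, 0.353, 0.087], 0.53), ([0.532, 0.071, 0.136], 0.49), ([0.543, 0.037, 0.137], 0.45), ([0.729, -0.105, 0.019], 0.43), ([0.535, 0.003, 0.133], 0.38)]
top magnet1 [([0.517, -0.314, 0.063], 0.85), ([0.42, -0.322, 0.069], 0.65)]
side stand [([0.5, 0.379, 0.049], 0.59)]
side rod1 [([0.538, 0.077, 0.122], 0.74), ([0.543, 0.369, 0.112], 0.66), ([0.543, 0.015, 0.121], 0.56), ([0.533, 0.044, 0.114], 0.45), ([0.529, 0.186, 0.112], 0.38)]
side magnet1 [([0.51, -0.308, 0.05], 0.89), ([0.417, -0.311, 0.056], 0.79), ([0.759, 0.15, 0.004], 0.21)]
stand diff 18.2 tray diff 15.8
```

Emit:
arm_command --pt "0 0 -0.9 0 0 0" --pt "0 0 -0.9 0 0 0" --pt "0 0 -0.9 0 0 0" --pt "0 0 -0.9 0 0 0" --pt "0 0 -0.9 0 0 0"

```text
t: 44.12
position: [0.541, 0.3579, 0.1292]
tcp_rot: [-2.965, 1.037, -0.0]
ft_force: [-0.1, -0.2, 0.0]
width: 0.0393
grip_force: 0.0
```

Emit:
arm_command --pt "0 0 -0.7 0 0 0" --pt "0 0 0 0 0 0" --pt "0 0 0 0 0 0" --pt "0 0 0 0 0 0"

```text
t: 44.45
position: [0.5421, 0.3588, 0.1109]
tcp_rot: [-2.964, 1.036, -0.003]
ft_force: [0.1, -0.3, 1.0]
width: 0.0393
grip_force: 0.0
```

Emit:
arm_command --pt "0 0 0 0 0 0" --pt "0 0 0 0 0 0" --pt "0 0 0 0 0 0" --pt "0 0 0 0 0 0" --pt "0 0 0 0 0 0" --claw 0

```text
t: 44.87
position: [0.5411, 0.3583, 0.1097]
tcp_rot: [-2.965, 1.037, -0.001]
ft_force: [-0.1, 0.3, -0.2]
width: 0.0136
grip_force: 0.0
```

Emit:
arm_command --pt "0 0 0 0 0 0" --pt "0 0 0 0 0 0" --pt "0 0 0 0 0 0" --pt "0 0 0 0 0 0"

```text
t: 45.2
position: [0.5412, 0.3582, 0.1096]
tcp_rot: [-2.965, 1.037, -0.001]
ft_force: [-0.7, -0.4, 3.9]
width: 0.0128
grip_force: 20.0
```

Emit:
arm_command --pt "0 0 0.5 0 0 0" --pt "0 0 0.9 0 0 0" --pt "0 0 1 0 0 0" --pt "0 0 1 0 0 0" --pt "0 0 1 0 0 0"

```text
t: 45.62
position: [0.5407, 0.3579, 0.2418]
tcp_rot: [2.965, -1.037, -0.001]
ft_force: [1.0, 0.4, -0.3]
width: 0.0126
grip_force: 20.0
```

Emit:
arm_command --pt "0 0 1 0 0 0" --pt "0 0 0.5 0 0 0" --pt "0 0 0 0 0 0" --pt "0 0 0 0 0 0"

```text
t: 45.95
position: [0.5409, 0.3583, 0.2861]
tcp_rot: [-2.964, 1.037, 0.001]
ft_force: [-0.1, 1.0, -1.1]
width: 0.0118
grip_force: 20.0
```

Emit:
arm_command --pt "-0.02 -0.6 0 0 0 0" --pt "-0.02 -0.895 0 0 0 0" --pt "-0.02 -0.895 0 0 0 0" --pt "-0.02 -0.895 0 0 0 0" --pt "-0.02 -0.895 0 0 0 0"

```text
t: 46.37
position: [0.5368, 0.2312, 0.2832]
tcp_rot: [2.962, -1.036, -0.005]
ft_force: [-0.6, -0.0, -0.4]
width: 0.0123
grip_force: 20.0
```

Emit:
arm_command --pt "-0.02 -0.895 0 0 0 0" --pt "-0.02 -0.895 0 0 0 0" --pt "-0.02 -0.895 0 0 0 0" --pt "-0.02 -0.895 0 0 0 0" --pt "-0.02 -0.895 0 0 0 0"

```text
t: 46.78
position: [0.5337, 0.097, 0.2836]
tcp_rot: [2.963, -1.036, -0.006]
ft_force: [0.7, 0.9, -0.4]
width: 0.0122
grip_force: 20.0
```

Emit:
arm_command --pt "0 0 0 0 0 0" --pt "0 0 -0.9 0 0 0" --pt "0 0 -0.9 0 0 0" --pt "0 0 -0.9 0 0 0" --pt "0 0 -0.7 0 0 0"

```text
t: 47.2
position: [0.5328, 0.098, 0.18]
tcp_rot: [2.962, -1.037, -0.008]
ft_force: [0.4, 0.4, -1.0]
width: 0.0124
grip_force: 20.0
```

Emit:
arm_command --pt "0 0 0 0 0 0" --pt "0 0 0 0 0 0" --pt "0 0 0 0 0 0"

```text
t: 47.45
position: [0.5356, 0.0988, 0.1847]
tcp_rot: [-2.966, 1.036, -0.001]
ft_force: [0.2, 0.3, -0.2]
width: 0.0128
grip_force: 20.0
```

Emit:
arm_command --pt "0.02 0.04 -0.3 0 0 0" --pt "0 0 -0.3 0 0 0" --pt "0 0 -0.3 0 0 0" --pt "0 0 -0.3 0 0 0" --pt "0 0 0 0 0 0"

```text
t: 47.87
position: [0.5344, 0.0993, 0.1458]
tcp_rot: [2.963, -1.037, -0.005]
ft_force: [0.5, -0.6, -0.9]
width: 0.0125
grip_force: 20.0
```

Emit:
arm_command --pt "0 0 -0.1 0 0 0" --pt "0 0 -0.1 0 0 0" --pt "0 0 0 0 0 0"

```text
t: 48.12
position: [0.5354, 0.0996, 0.1417]
tcp_rot: [2.965, -1.037, -0.001]
ft_force: [0.5, 0.7, 0.4]
width: 0.0125
grip_force: 20.0
```

Emit:
arm_command --pt "0 0 -0.3 0 0 0" --pt "0 0 -0.3 0 0 0" --pt "0 0 -0.3 0 0 0" --pt "0 0 -0.15 0 0 0" --pt "0 0 0 0 0 0"

```text
t: 48.53
position: [0.5355, 0.0995, 0.1099]
tcp_rot: [2.964, -1.036, -0.001]
ft_force: [0.1, -0.4, -1.2]
width: 0.0125
grip_force: 20.0
```

Emit:
arm_command --pt "0 0 -0.03 0 0 0" --pt "0 0 0 0 0 0"

```text
t: 48.7
position: [0.5357, 0.0997, 0.1096]
tcp_rot: [2.965, -1.037, 0.0]
ft_force: [-0.2, -0.9, 0.5]
width: 0.0124
grip_force: 20.0
```

Emit:
arm_command --pt "0 0 0 0 0 0" --pt "0 0 0 0 0 0" --pt "0 0 0 0 0 0" --pt "0 0 0 0 0 0" --pt "0 0 0.3 0 0 0" --claw 0.45

```text
t: 49.12
position: [0.5343, 0.0992, 0.1174]
tcp_rot: [2.963, -1.037, -0.005]
ft_force: [-0.3, 0.1, -0.6]
width: 0.0354
grip_force: 0.0
```

Emit:
arm_command --pt "0 0 0.9 0 0 0" --pt "0 0 1 0 0 0" --pt "0 0 1 0 0 0" --pt "0 0 1 0 0 0" --pt "0 0 1 0 0 0"

```text
t: 49.53
position: [0.5354, 0.0995, 0.2682]
tcp_rot: [-2.965, 1.037, -0.001]
ft_force: [0.9, 0.7, -0.4]
width: 0.0391
grip_force: 0.0
```

Emit:
arm_command --pt "-0.4 0.9 0 0 0 0" --pt "-0.4 0.9 0 0 0 0" --pt "-0.4 0.9 0 0 0 0" --pt "-0.4 0.9 0 0 0 0" --pt "-0.4 0.9 0 0 0 0"

```text
t: 49.95
position: [0.4749, 0.2357, 0.2668]
tcp_rot: [-2.964, 1.037, -0.001]
ft_force: [0.2, 0.8, 0.5]
width: 0.0389
grip_force: 0.0
```

Emit:
arm_command --pt "-0.4 0.9 0 0 0 0" --pt "-0.4 0.9 0 0 0 0" --pt "-0.4 0.9 0 0 0 0" --pt "0 0 0 0 0 0" --pt "0 0 0 0 0 0"

```text
t: 50.37
position: [0.439, 0.3168, 0.2663]
tcp_rot: [-2.967, 1.033, -0.0]
ft_force: [0.2, -0.6, 0.3]
width: 0.039
grip_force: 0.0
```

```bash
python3 - <<'E'
from h import *
a=shot('top','top9.png')['img'][:,:,::-1];b=shot('side','side9.png')['img'][:,:,::-1]
A=cv2.resize(a[170:300,235:485],(800,416),interpolation=cv2.INTER_CUBIC)
B=cv2.resize(b[140:310,240:440],(700,595),interpolation=cv2.INTER_CUBIC)
cv2.imwrite('pics/t9.png',A);cv2.imwrite('pics/s9.png',B)
E
```

```text
(no output)
```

View pics/t9.png

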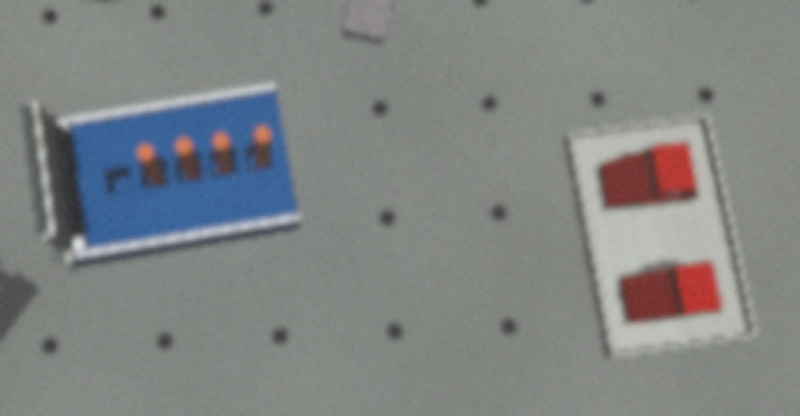

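View pics/s9.png

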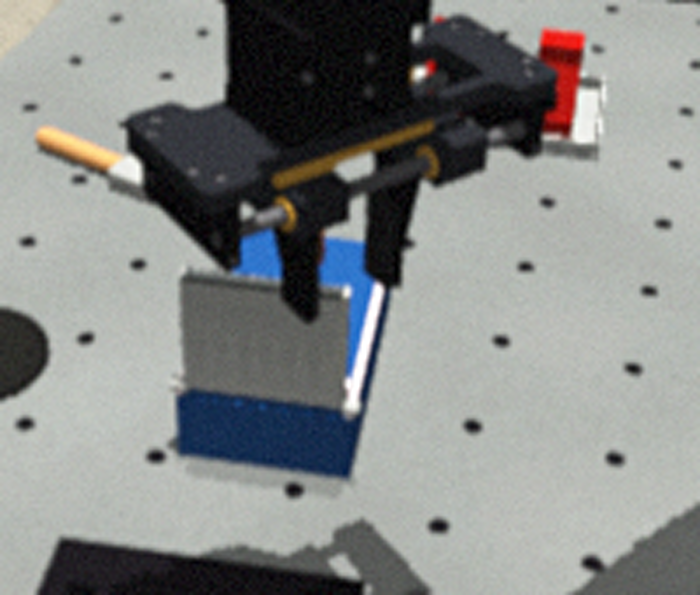

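Top crop: rods in cells 1–4 (tops at 262,133 to 145,153), cover folded at (40,170), and both magnets in the tray. Handing in.

```bash
python3 -c "
from cell import manip
print(manip.job_done())"
```

```text
the job is handed in; nothing more can be done
None
```

I handed the job in at about 50 s of robot time: both magnets are in the tray, the cover is folded to its end stop, all four rods present are in cells 1–4, and the brush and disc were not touched.

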